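Sleeve the bare post of a gluing jig, then pump its bar clamp and hold the pressure

TASK

A freshly glued comb-honey section (the thin square wooden frame) lies in the gluing jig: first slide the loose green sleeve over the jig's bare steel post, right down onto the board, and let go of it. Then pump the clamp's red trigger, squeezing it and letting it out again, until the jaw, and nothing but the jaw, has pushed the section squarely against both sleeves; leave the jar, the queen cage and the marker alone. Finish while still holding the trigger squeezed, so that the glue sets under firm pressure, but not so hard that the thin wood is crushed.

Things in the scene. Friction and masses are not known exactly. Their poses are not given: they have to be found in the camera images.
- jig: gluing jig: plywood board 130 x 400 x 18 mm fixed to the worktop, origin on the worktop under it. Its y axis runs along the clamp from the clamp head (-y, right) to two posts (+y, left); z up. Steel posts, 14 mm thick, 42 mm above the board, at y = 165 mm, x = -36 mm (bare, nearer the robot) and +36 mm (sleeved). A small tab low behind the handle releases the ratchet: not needed
- bare_post (a point): top of the bare steel post, on its axis, 42 mm above the board; axes as the jig's
- bare_post_foot (a point): foot of the bare post, on its axis, at the board's top surface; axes as the jig's. Mind the shelf board over the rear of the worktop: front edge at x = 0.60 m, underside 0.56 m up
- sleeve: loose green plastic sleeve standing upright on the worktop left of the jig: outer diameter 30 mm, bore 18 mm, 36 mm high, 30 g; origin at the centre of its underside, z along its bore. Fully on the post its underside rests on the board and the post's tip shows 6 mm above it
- fitted_sleeve: the same green sleeve, already standing on the other post (loose on it, same fit); origin at the centre of its underside, on the board
- section: the glued comb-honey section: open square frame of thin light wood, 100 mm (x) x 96 mm (y) x 44 mm high, walls 6 mm, about 140 g, lying loose on the board between jaw and posts; origin at the centre of its underside. The wood is crushed when the jaw presses it with more than 50 N; 10 to 35 N is a good pressure
- jaw: the clamp's moving jaw: upright grey plate 84 mm wide, 40 mm high with a black rubber face towards the section (+y of the jig); rigid on the end of the push bar, square to it. Its origin lies in the plane of the rubber face, at the height of the worktop
- jaw_face (a point): centre of the jaw's rubber face, 42 mm above the worktop
- push_bar (a joint): travel of the toothed push bar and jaw towards the posts, m; 0 fully back, 0.066 fully out. A ratchet pawl lets it go forward only (5 mm teeth); it drags with about 2.5 N. With the section against both sleeves it stands near 0.056
- trigger_swing (a joint): swing of the trigger, rad: 0 let out (its spring returns it), 0.38 squeezed home. One full squeeze pushes the bar 10 mm forward, after up to 3.3 mm of empty travel; let the trigger out to below 0.05 before the next. Against the blocked jaw the trigger stops part-way (or at its start) and the jaw then presses with about 1.25 x the squeezing force on the trigger less 4 to 8 N
- trigger: the red trigger lever, 23 mm wide, in front (+y of the jig) of the black handle; it swings about a cross pin 98 mm above the worktop, 115 mm to the -y side of the jig's origin; origin on that pin. Its top reaches 165 mm above the worktop; the clamp's cheeks below end 110 mm above the worktop
- trigger_face (a point): the most forward point of the trigger's curved front, 140 mm above the worktop when let out: where a finger bears on it. Squeezed home it has moved about 17 mm towards -y of the jig
- handle_back (a point): middle of the back of the clamp's fixed black upright handle (30 mm wide, 20 mm thick, top 173 mm above the worktop), 140 mm above the worktop: where the other finger bears. From here to trigger_face it is 61 mm at rest along the jig's y, about 44 mm squeezed home
- jar: honey jar with yellow lid, 62 mm wide, 71 mm high; leave alone
- queen_cage: yellow plastic queen cage, 22 x 62 x 16 mm; leave alone
- marker: white marker pen with red cap, 130 mm long; leave alone
There are look-alikes about, which are no part of the job. Leave any blue or yellow look-alike of the sleeve alone.

How it is judged:
On the way, in this order (a step that is already met when the one before it is completed fails the run):
1. the loose sleeve is right down on the bare post and let go (horizontal distance between sleeve and bare_post_foot below 0.004 m and z of sleeve in the frame of bare_post_foot below 0.003 m and contact force between the fingers and sleeve below 0.1 N), for 0.2 s.
2. the trigger is squeezed and the jaw comes forward (distance of jaw_face from where it was at the start of the episode above 0.007 m and value of joint trigger_swing above 0.1 rad and contact force between the fingers and trigger above 1 N).
At the end, for the whole second after the job is handed in: Fingers still squeeze the trigger (over 2 N); jaw presses the section with over 8 N; section at rest, flat on the board (4 mm), square to the jig (0.05 rad), against both sleeves (within 1.5 mm); loose sleeve down on its post (3 mm of the board, 4 mm of the axis) (horizontal distance between sleeve and bare_post_foot below 0.004 m and z of sleeve in the frame of bare_post_foot below 0.003 m and contact force between jaw and section above 8 N and y of each of sleeve, fitted_sleeve in the frame of section below 0.0645 m and angle between the y axis of section and the y axis of jig, either way round below 0.05 rad and z of section in the frame of jig below 0.022 m and contact force between the fingers and trigger above 2 N and linear speed of section below 0.01 m/s); the arm keeps its last pose, push and grip.
It fails at once if the section is crushed: the jaw presses it with more than 50 N (contact force between jaw and section above 50 N).
It fails at once if the robot itself pushes the section with more than 5 N (contact force between any of the arm, the fingers and section above 5 N).
It fails at once if the jar is moved by more than 30 mm (distance of jar from where it was at the start of the episode above 0.03 m).
It fails at once if the queen cage is moved by more than 30 mm (distance of queen_cage from where it was at the start of the episode above 0.03 m).
It fails at once if the marker is moved by more than 30 mm (distance of marker from where it was at the start of the episode above 0.03 m).
It also fails if it takes over 67 s, if anything falls off the work surface, if the arm or the gripper's body presses on something with over 40 N, if the wrist force passes 120 N, or if a joint passes its speed limit or range.

ROBOT

A 6-joint arm with a two-finger parallel gripper is mounted at the origin on a cart in front of the work surface, level with it; the furniture and walls round the work are solid. World frame = base frame: x ahead of the robot, y to its left, z up, the work surface at z = 0. Lengths are in m, angles in rad, forces in N, time in s.
With the tool pointing down it reaches from about 0.325 to 1 m from the base axis. Payload 5.1 kg.
Tool frame: the origin (TCP) lies on the centre line of the jaws, within the pads' length; the fingertips stand 19 mm ahead of it and the grasp point (between the pads) is the TCP; z points along the fingers, y is the direction in which the jaws open and shut (so a half turn about z gives the same grasp; the last joint's range is limited). The gripper opens to 85 mm and grips with 20 to 120 N. Pads are 22 mm wide; open, the fingers measure 114 mm over their backs; the gripper's body (76 mm by 85 mm) begins 54 mm behind the grasp point. The pads swing forward as they close: fully open they stand 13 mm farther back than shut.
Start: joints at [-1.229, 0.124, 1.65, -0, 1.367, -0.083], TCP at [0.268, -0.592, 0.224] pointing down, gripper open.
Joint ranges: [-2.61, 2.61], [-1.02, 2.33], [0.03, 2.71], [-1.35, 4.49], [0.32, 2.68], [-2.91, 2.91]. Speed limits (rad/s): [2.57, 2.57, 3.14, 3.14, 3.14, 3.14].

INTERFACE

Orientations are given as a unit quaternion [w, x, y, z].
In Python, from workcell import manip gives the robot as it stands.
- The arm moves only by the shell command python3 -m pendant 'ROWS'. ROWS is JSON, a list of rows, each a list of 3 entries, a list of its own where there are three numbers: the turn, a rotation vector about the world's x, y, z in degrees, then the shift along the world's x, y, z in m, then the finger opening in m, from 0 to 0.0854. A call has 1 to 20 rows; each row is the pose to reach, as a shift and turn from the pose commanded when the call began; what a row does not reach only later rows make up. A row lasts 1/12 s, in which the tool goes at most 41.7 mm and 7.16 degrees, less where a joint would pass 70% of its speed; a pose out of reach is approached as far as the arm can. A call with a gripper value outside its range is refused whole. The fingers move at their own pace and stop on an object; the grip force is fixed at half the most. Time passes only in rows, so rows that repeat a pose let the fingers close. It gives the time, the measured TCP pose, the force and the opening at its end, in the units of the state.
- manip.sense(): the state, without advancing time (a new reading comes with each control period).
- manip.camera(name): name is "scene" or "top" or "wrist"; returns a dict with "color" (384x512x3 uint8, red, green, blue), "fx", "fy", "cx", "cy" (pixels), "T" (4x4, takes a point from camera to world coordinates); the wrist camera has in their place "tool_from_camera" (4x4, takes a point from camera to tool coordinates, whose origin is the TCP and whose axes are the flange's). Camera axes: x right, y down, z forward; pixel columns grow to the right and rows downward; lengths in m; the calibration is good to about 2 mm. A picture is of the moment at which its call begins: read the wrist's pose just before it. There is no depth.
- manip.job_done(): hands the job in, once; it reports no verdict.
Trained networks look in a picture, given as the dict that the camera call returned (one of the last four; its "shot" number tells which), for a name from the list of things; names that differ only in an ending like _2 or _b are one class to them, and where a whole thing is asked for, a point or a joint stands for the part that bears it (a point fixed in the world has none). Each returns a list of dicts, best first, with "conf" (0 to 1); they miss things now and then, are a little off and sometimes report something else, mostly with a low value. They report only what shows in the picture. A call takes as long as a camera call. They do not tell look-alikes from the thing itself.
- manip.boxes_of(target, picture): "bbox" ([left, top, right, bottom] in pixels, round what is visible of it).
The state is a dict: "time": time; "joint_pos": joint angles; "dq": joint speeds; "tau": joint torques, N m; "position": TCP position; "eef_rot": TCP orientation; "ft_force": force on the tool from outside, world axes, zero at the start; "ft_torque": the same for the moment, N m; "width": finger opening in m.
Only numpy, scipy, OpenCV 4.12 (cv2) and the standard library are available. Lean on these libraries where they do the work, as an engineer would, in place of code of your own. Each camera call takes 0.05 s, during which the arm holds its last target.

## Working session

There is one attempt and no reset: what is moved stays moved. The work goes in short steps, Python scripts to look and compute and a shell command to move; the robot and the scene stay as the last step left them, time stands still between calls to the robot, and variables do not carry over. Pictures are saved under pics/ and viewed, and the job is handed in when it is done.

```bash
ls; mkdir -p pics; cat > h.py <<'E'
import numpy as np,cv2,json
from workcell import manip
from scipy.spatial.transform import Rotation as R
def save(p,name,crop=None,s=1):
    im=p["color"][:,:,::-1]
    if crop: im=im[crop[1]:crop[3],crop[0]:crop[2]]
    cv2.imwrite("pics/"+name,cv2.resize(im,None,fx=s,fy=s,interpolation=cv2.INTER_CUBIC))
def ray(p,u,v,T=None):
    T=p["T"] if T is None else T
    T=np.array(T); d=T[:3,:3]@np.array([(u-p["cx"])/p["fx"],(v-p["cy"])/p["fy"],1]); return T[:3,3],d
def atz(p,u,v,z,T=None):
    o,d=ray(p,u,v,T); return o+d*(z-o[2])/d[2]
def wristT(p,s):
    T=np.eye(4);q=s["eef_rot"];T[:3,:3]=R.from_quat([q[1],q[2],q[3],q[0]]).as_matrix();T[:3,3]=s["position"];return T@np.array(p["tool_from_camera"])
def proj(p,X,T=None):
    T=np.array(p["T"] if T is None else T);c=T[:3,:3].T@(np.array(X)-T[:3,3]);return p["fx"]*c[0]/c[2]+p["cx"],p["fy"]*c[1]/c[2]+p["cy"]
E
python3 - <<'E'
from h import *
s=manip.sense();print({k:np.round(v,3).tolist() for k,v in s.items()})
for n in("scene","top"):
    p=manip.camera(n);save(p,n+"0.png",s=1.5);print(n,p["fx"],np.round(p["T"],3).tolist())
    for t in("jig","sleeve","section","jaw","trigger","handle_back","bare_post","jar","queen_cage","marker"):
        print(t,[(round(b["conf"],2),np.round(b["bbox"]).tolist()) for b in manip.boxes_of(t,p)][:5])
E
```

```text
pics
{'time': 0.0, 'joint_pos': [-1.229, 0.124, 1.652, 0.0, 1.368, -0.083], 'dq': [-0.001, 0.0, -0.0, 0.001, -0.001, 0.0], 'tau': [0.003, -42.361, -36.545, 0.0, 0.007, 0.0], 'position': [0.268, -0.592, 0.223], 'eef_rot': [-0.001, 0.978, 0.211, -0.0], 'ft_force': [-1.641, -0.299, -0.281], 'ft_torque': [-0.001, 0.024, 0.016], 'width': 0.085}
scene 383.45554042841826 [[-0.47, -0.37, 0.802, -0.354], [-0.883, 0.208, -0.421, 0.315], [-0.011, -0.906, -0.424, 0.562], [0.0, 0.0, 0.0, 1.0]]
jig [(0.75, [186.0, 155.0, 316.0, 246.0])]
sleeve [(0.66, [167.0, 226.0, 176.0, 238.0]), (0.64, [126.0, 255.0, 139.0, 271.0]), (0.63, [140.0, 237.0, 154.0, 251.0])]
section [(0.18, [186.0, 154.0, 316.0, 249.0])]
jaw [(0.5, [190.0, 210.0, 203.0, 225.0])]
trigger [(0.51, [183.0, 151.0, 319.0, 246.0])]
handle_back [(0.86, [185.0, 155.0, 316.0, 247.0])]
bare_post [(0.85, [184.0, 154.0, 316.0, 248.0])]
jar [(0.85, [130.0, 202.0, 161.0, 231.0])]
queen_cage [(0.44, [347.0, 196.0, 364.0, 211.0])]
marker [(0.46, [328.0, 174.0, 338.0, 194.0])]
top 349.4729560577143 [[-0.032, -0.976, 0.213, 0.34], [-0.999, 0.031, -0.01, -0.139], [0.003, -0.214, -0.977, 1.038], [0.0, 0.0, 0.0, 1.0]]
jig [(0.98, [184.0, 184.0, 330.0, 236.0])]
sleeve [(0.61, [140.0, 210.0, 155.0, 222.0]), (0.45, [116.0, 227.0, 132.0, 238.0])]
section [(0.92, [208.0, 185.0, 242.0, 222.0]), (0.36, [185.0, 182.0, 332.0, 230.0])]
jaw [(0.85, [244.0, 190.0, 328.0, 221.0])]
trigger []
handle_back [(0.88, [188.0, 183.0, 329.0, 230.0])]
bare_post [(0.8, [186.0, 184.0, 330.0, 234.0]), (0.65, [248.0, 190.0, 329.0, 223.0])]
jar [(0.79, [138.0, 160.0, 167.0, 188.0])]
queen_cage [(0.75, [188.0, 180.0, 330.0, 229.0]), (0.63, [352.0, 224.0, 366.0, 246.0])]
marker [(0.56, [353.0, 163.0, 384.0, 194.0])]
```

View pics/scene0.png

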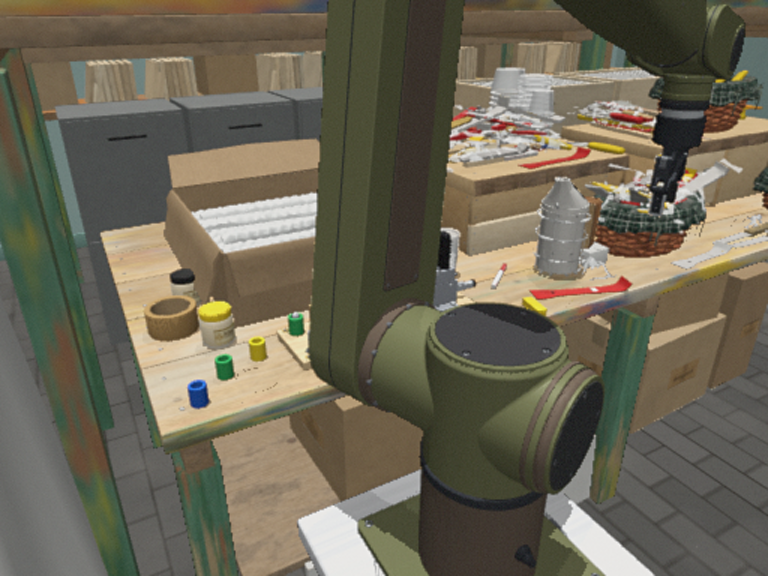

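View pics/top0.png

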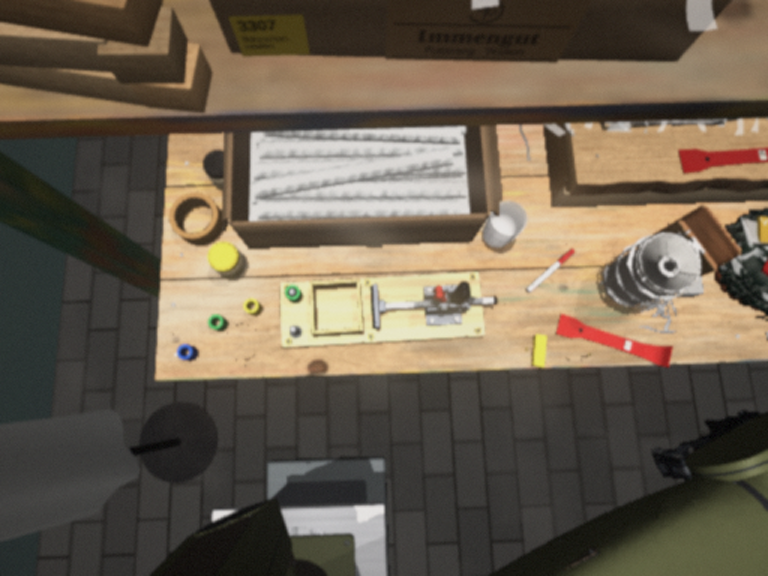

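```bash
python3 - <<'E'
from h import *
p=manip.camera("top");save(p,"topc.png",(100,150,400,260),2.66)
q=manip.camera("scene");save(q,"scc.png",(110,140,380,290),2.9)
for c in((147.5,216),(124,232.5)):print("top",atz(p,*c,0.02))
for c in((171.5,232),(132.5,263),(147,244)):print("sc",atz(q,*c,0.018))
E
```

```text
top [0.49375018 0.1468596  0.02      ]
top [0.44762548 0.21356863 0.02      ]
sc [0.52466277 0.08601827 0.018     ]
sc [0.43499638 0.2103543  0.018     ]
sc [0.49886965 0.15912522 0.018     ]
```

View pics/topc.png

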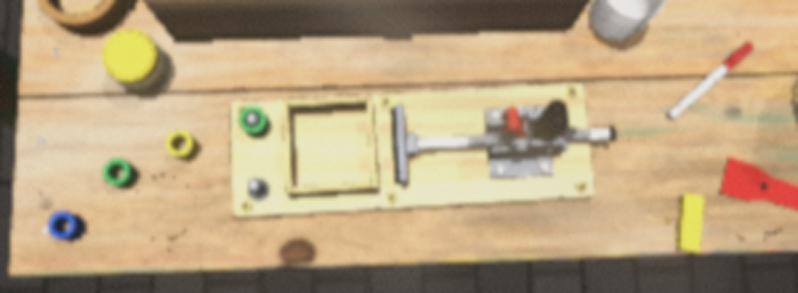

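View pics/scc.png

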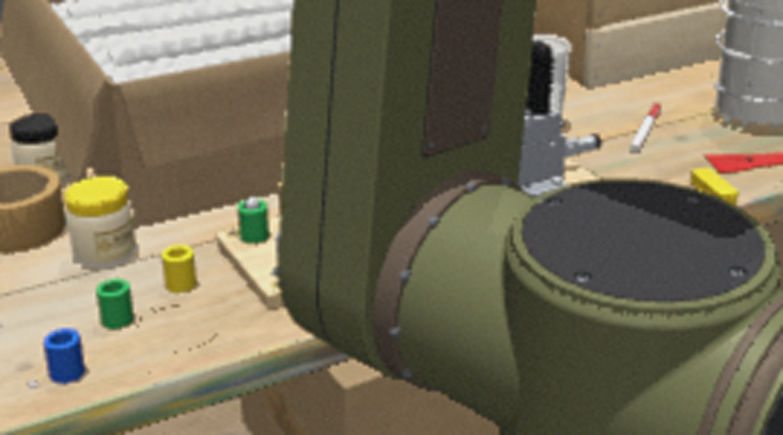

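The candidates for the sleeve, in top-camera pixels, are:
- Loose green sleeve at (144.7, 215). This is my choice.
- Blue look-alike at (124, 235).
- Yellow look-alike at (167, 204).
- Fitted green sleeve with a post tip showing, at (195, 195).

The close crop shows a green ring with an empty bore, left of the jig.

```bash
python3 - <<'E'
from h import *
p=manip.camera("top")
f=lambda x,y,z:atz(p,100+(x+.5)/2.66-.5,150+(y+.5)/2.66-.5,z).round(4)
print("sleeve",f(119,171.5,.036)); 
c=[f(*a,.018) for a in((233,102),(590,84),(593,193),(236,216))];print(c,np.mean(c,0))
d=c[0]-c[1];d2=c[3]-c[2];print(np.degrees(np.arctan2(d[1],d[0])),np.degrees(np.arctan2(d2[1],d2[0])),np.linalg.norm(d))
print("bare tip",f(258,186,.06),"fit tip",f(254,118,.06), "trig",f(512,120,.15),"handle",f(552,118,.173))
w=manip.camera("wrist");print(w["fx"],np.round(w["tool_from_camera"],3).tolist())
save(w,"w0.png")
E
```

```text
sleeve [0.497  0.1514 0.036 ]
[array([0.5746, 0.0311, 0.018 ]), array([ 0.5827, -0.3719,  0.018 ]), array([ 0.4593, -0.3657,  0.018 ]), array([0.4465, 0.0272, 0.018 ])] [ 0.515775 -0.169825  0.018   ]
91.15144747902173 91.8659370953663 0.40308139376557683
bare tip [ 0.4731 -0.0027  0.06  ] fit tip [0.5466 0.0015 0.06  ] trig [ 0.5177 -0.2629  0.15  ] handle [ 0.5138 -0.2978  0.173 ]
313.24755149095586 [[-0.001, -0.957, -0.29, 0.074], [1.0, -0.001, 0.001, -0.001], [-0.001, -0.29, 0.957, -0.149], [0.0, 0.0, 0.0, 1.0]]
```

View pics/w0.png

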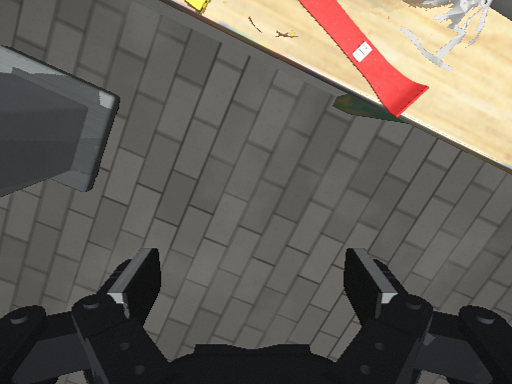

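```bash
python3 -m pendant '[[[0,0,10],[0,0.04,0.04],0.06],[[0,0,20],[0.02,0.08,0.04],0.06],[[0,0,67.6],[0.229,0.743,0.0],0.06],[[0,0,67.6],[0.229,0.743,0.0],0.06],[[0,0,67.6],[0.229,0.743,0.0],0.06],[[0,0,67.6],[0.229,0.743,0.0],0.06],[[0,0,67.6],[0.229,0.743,0.0],0.06],[[0,0,67.6],[0.229,0.743,0.0],0.06],[[0,0,67.6],[0.229,0.743,0.0],0.06],[[0,0,67.6],[0.229,0.743,0.0],0.06],[[0,0,67.6],[0.229,0.743,0.0],0.06],[[0,0,67.6],[0.229,0.743,0.0],0.06],[[0,0,67.6],[0.229,0.743,0.0],0.06],[[0,0,67.6],[0.229,0.743,0.0],0.06],[[0,0,67.6],[0.229,0.743,0.0],0.06],[[0,0,67.6],[0.229,0.743,0.0],0.06],[[0,0,67.6],[0.229,0.743,0.0],0.06],[[0,0,67.6],[0.229,0.743,0.0],0.06],[[0,0,67.6],[0.229,0.743,0.0],0.06],[[0,0,67.6],[0.229,0.743,0.0],0.06]]'
```

```text
time: 2.97
position: [0.4974, 0.1563, 0.2237]
eef_rot: [-0.001, 0.693, 0.721, 0.001]
ft_force: [-0.8, 0.7, 0.6]
width: 0.0598
```

```bash
python3 - <<'E'
from h import *
s=manip.sense();w=manip.camera("wrist");T=wristT(w,s);save(w,"w1.png",s=1.5)
for b in manip.boxes_of("sleeve",w):
    x0,y0,x1,y1=b["bbox"];print(round(b["conf"],2),np.round(b["bbox"]),atz(w,(x0+x1)/2,(y0+y1)/2,.018,T).round(4))
print(s["position"].round(4) if hasattr(s["position"],"round") else s["position"],s["eef_rot"])
E
```

```text
0.73 [260. 208. 288. 242.] [0.5273 0.0846 0.018 ]
0.67 [190. 101. 218. 133.] [0.4425 0.2097 0.018 ]
0.58 [239. 152. 267. 185.] [0.4989 0.1539 0.018 ]
[0.4974 0.1563 0.2237] [-0.00092928  0.69283023  0.72109977  0.00073243]
```

View pics/w1.png

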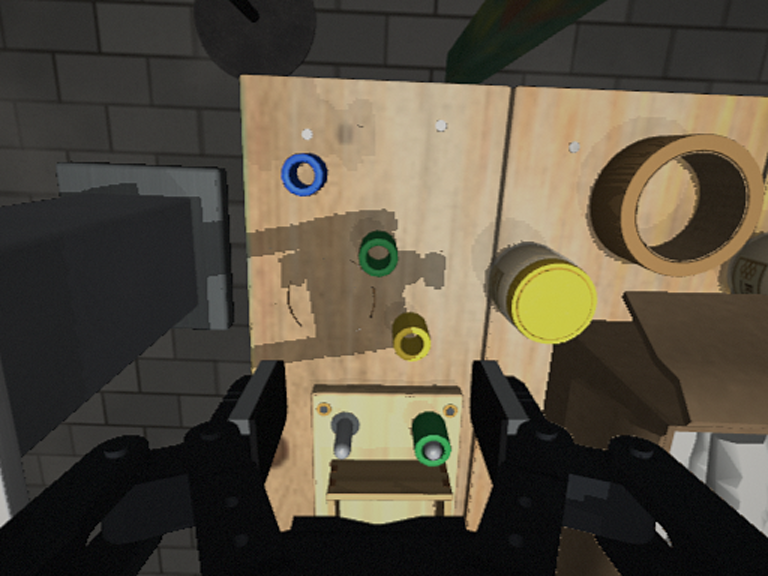

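The wrist view shows the green sleeve's top ring at (379, 254) in the enlarged picture, blue at (304, 174), yellow at (411, 340), the bare post tip at (342, 451) and the fitted sleeve's tip at (433, 452).

```bash
python3 - <<'E'
from h import *
s=manip.sense();w=manip.camera("wrist");T=wristT(w,s)
save(w,"w1b.png",(200,130,330,350),2.7)
save(w,"w1c.png",(215,135,290,200),8)
hsv=cv2.cvtColor(w["color"],cv2.COLOR_RGB2HSV)
m=((hsv[:,:,0]>50)&(hsv[:,:,0]<85)&(hsv[:,:,1]>110)&(hsv[:,:,2]>30)).astype(np.uint8)
n,l,st,c=cv2.connectedComponentsWithStats(m)
for i in range(1,n):
    if st[i,4]>60: print(st[i],c[i].round(1), atz(w,*c[i],.018,T).round(4))
f=lambda u,v,z:atz(w,(u+.5)/1.5-.5,(v+.5)/1.5-.5,z,T).round(4)
print("ring",f(379,254,.036),"bare tip",f(342.5,452,.058),"fit tip",f(433,453,.058),"fit ring?",f(432,446,.054))
E
```

```text
[240 150  26  30 495] [252.6 165.2] [0.4974 0.153  0.018 ]
[276 272  26  35 576] [287.7 287.5] [ 0.5491 -0.0073  0.018 ]
ring [0.4973 0.1524 0.036 ] bare tip [ 0.4744 -0.0018  0.058 ] fit tip [ 5.451e-01 -1.000e-04  5.800e-02] fit ring? [0.5446 0.0034 0.054 ]
```

View pics/w1b.png

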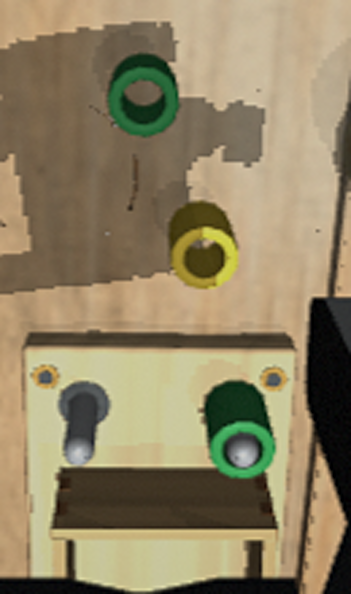

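View pics/w1c.png

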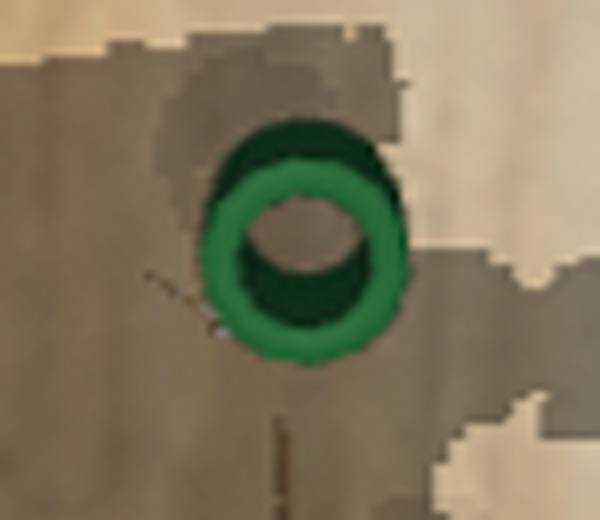

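```bash
python3 - <<'E'
from h import *
s=manip.sense();w=manip.camera("wrist");T=wristT(w,s)
f=lambda u,v,z:atz(w,(u+.5)/1.5-.5,(v+.5)/1.5-.5,z,T).round(4)
print("jar lid",f(553,301,.071),"L",f(511,301,.071),"ring",atz(w,215+(305.5+.5)/8-.5,135+(260.5+.5)/8-.5,.036,T), "tipb",atz(w,200+(78.5+.5)/2.7-.5,130+(450+.5)/2.7-.5,.058,T),"footb",atz(w,200+(84+.5)/2.7-.5,130+(405+.5)/2.7-.5,.018,T))
E
```

```text
jar lid [0.6157 0.1305 0.071 ] L [0.5873 0.1295 0.071 ] ring [0.49748799 0.15343938 0.036     ] tipb [0.47465012 0.00354425 0.058     ] footb [4.74512003e-01 4.33353092e-04 1.80000000e-02]
```

```bash
python3 -m pendant '[[[0,0,0],[0,-0.003,-0.04],0.05],[[0,0,0],[0,-0.003,-0.08],0.05],[[0,0,0],[0,-0.003,-0.12],0.05],[[0,0,0],[0,-0.003,-0.15],0.05],[[0,0,0],[0,-0.003,-0.175],0.05],[[0,0,0],[0,-0.003,-0.19],0.05],[[0,0,0],[0,-0.003,-0.196],0.05],[[0,0,0],[0,-0.003,-0.196],0.05]]'; python3 - <<'E'
from h import *
s=manip.sense();w=manip.camera("wrist");T=wristT(w,s);save(w,"w2.png",s=1.5);print(s["position"],proj(w,s["position"],T))
E
```

```text
time: 3.83
position: [0.4957, 0.1462, 0.0269]
eef_rot: [-0.001, 0.696, 0.718, -0.001]
ft_force: [-0.6, -0.5, 0.1]
width: 0.0501
[0.49567328 0.14623167 0.02692381] (np.float64(252.14004020064797), np.float64(247.19049430854648))
```

View pics/w2.png

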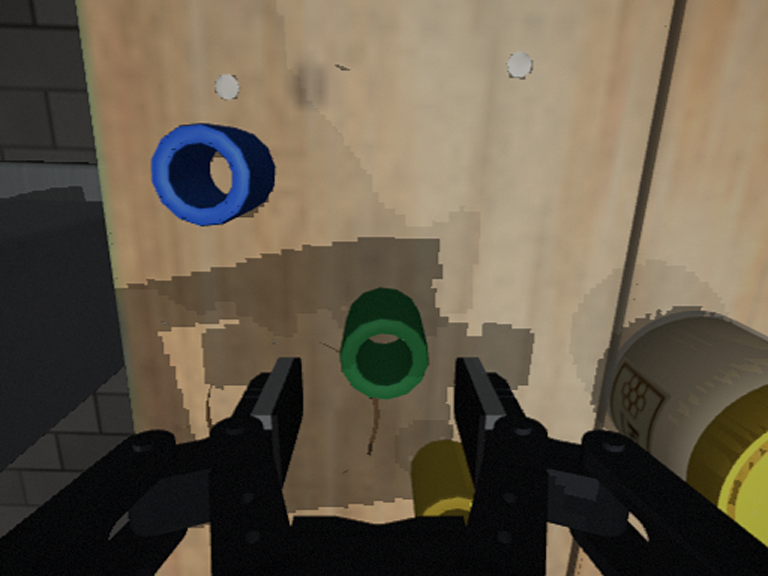

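The sleeve ring is now at (385, 358) in the enlarged picture, centred between the pads and ahead of them. The TCP stopped short in y.

```bash
python3 - <<'E'
from h import *
s=manip.sense();w=manip.camera("wrist");T=wristT(w,s);save(w,"w2c.png",(215,180,300,275),6)
print(s["position"],s["dq"].round(4))
f=lambda u,v,z:atz(w,(u+.5)/1.5-.5,(v+.5)/1.5-.5,z,T).round(4)
print(f(385,358,.036))
E
```

```text
[0.49692245 0.14671189 0.02846857] [ 0.0096 -0.0216 -0.0325  0.0001  0.0018  0.0007]
[0.4988 0.1553 0.036 ]
```

View pics/w2c.png

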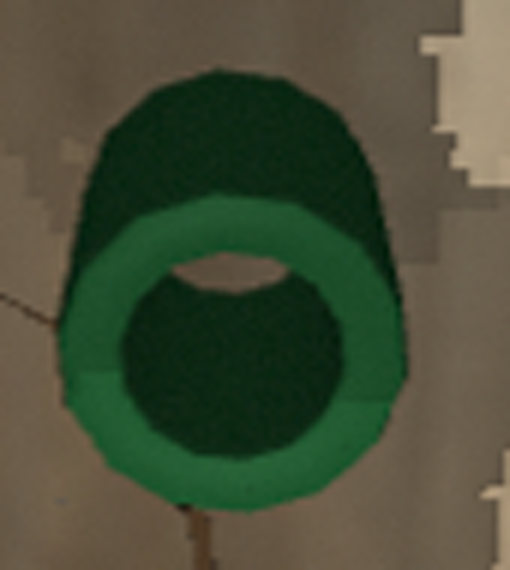

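```bash
python3 -m pendant '[[[0,0,0],[0,0.007,0],0.05],[[0,0,0],[0,0.007,0],0.05],[[0,0,0],[0,0.007,0],0.05],[[0,0,0],[0,0.007,0],0.05]]'; python3 - <<'E'
from h import *
s=manip.sense();w=manip.camera("wrist");T=wristT(w,s);save(w,"w3.png",s=1.5);print(s["position"],proj(w,s["position"],T))
save(w,"w3c.png",(215,180,300,275),6)
E
```

```text
time: 4.27
position: [0.4975, 0.1551, 0.0292]
eef_rot: [0.0, 0.695, 0.719, 0.001]
ft_force: [-0.3, 0.1, -1.0]
width: 0.0501
[0.49746115 0.15513687 0.0291705 ] (np.float64(252.1438167922723), np.float64(247.18771624285287))
```

View pics/w3.png

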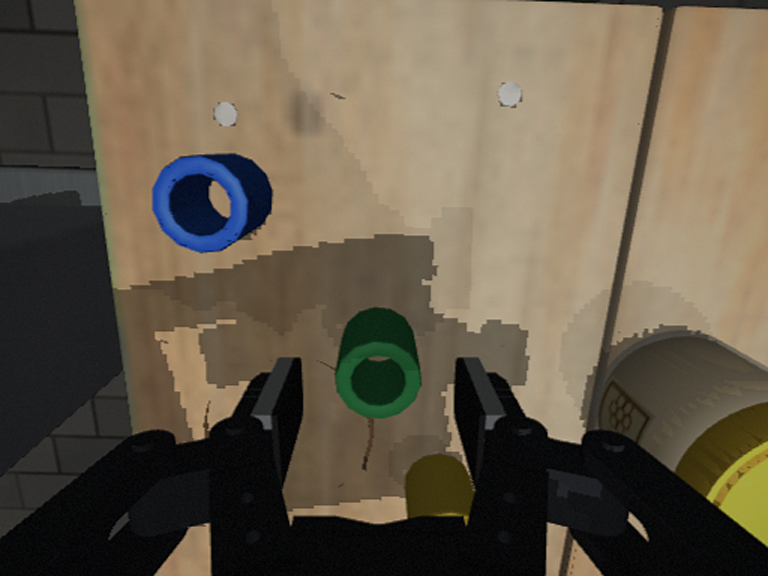

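```bash
python3 -m pendant '[[[0,0,0],[0,0,0],0.02],[[0,0,0],[0,0,0],0.02],[[0,0,0],[0,0,0],0.02],[[0,0,0],[0,0,0],0.02],[[0,0,0],[0,0,0],0.02]]'
```

```text
time: 4.73
position: [0.4976, 0.1549, 0.029]
eef_rot: [0.0, 0.695, 0.719, 0.001]
ft_force: [0.5, 0.3, 4.9]
width: 0.0201
```

```bash
python3 -m pendant '[[[0,0,0],[0,0,0.03],0.02],[[0,0,0],[0,0,0.06],0.02],[[0,0,0],[0,0,0.09],0.02],[[0,0,0],[0,0,0.12],0.02],[[0,0,0],[0,0,0.12],0.02],[[0,0,0],[0,0,0.12],0.02],[[0,0,0],[0,0,0.12],0.02]]';  python3 - <<'E'
from h import *
s=manip.sense();w=manip.camera("wrist");T=wristT(w,s);save(w,"w4.png",s=1.5);print(s["position"],s["width"])
E
```

```text
time: 5.32
position: [0.4961, 0.1546, 0.1471]
eef_rot: [-0.0, 0.695, 0.719, -0.001]
ft_force: [-0.4, -0.2, -0.6]
width: 0.0202
[0.49611716 0.15460827 0.14714048] 0.020184152155476226
```

View pics/w4.png

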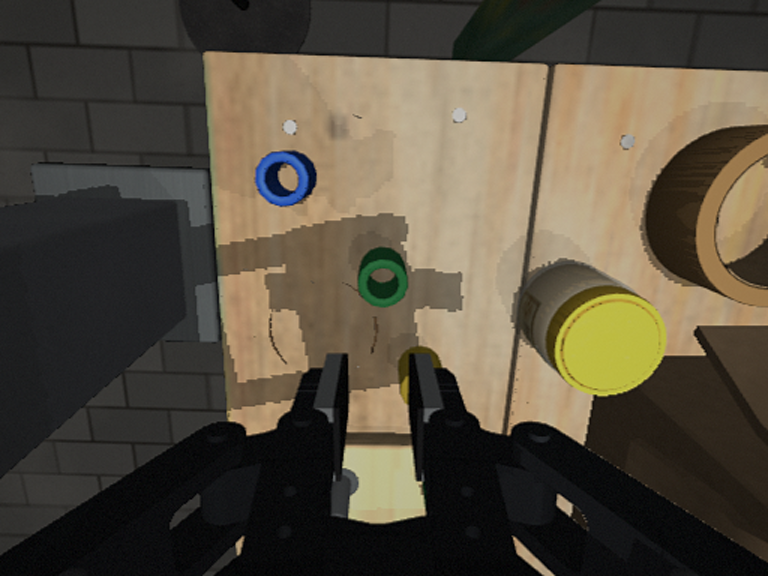

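The fingers closed to 20 mm on nothing and the sleeve stayed standing at (383, 277). I'll re-measure where it is.

```bash
python3 - <<'E'
from h import *
s=manip.sense();w=manip.camera("wrist");T=wristT(w,s);save(w,"w4c.png",(225,155,285,215),9)
f=lambda u,v,z:atz(w,(u+.5)/1.5-.5,(v+.5)/1.5-.5,z,T).round(4)
print(s["position"],f(383,277,.036))
p=manip.camera("top");q=manip.camera("scene");save(p,"t4.png",(110,170,230,260),6);save(q,"s4.png",(110,140,260,290),5)
print([proj(x,s["position"]) for x in(p,q)])
print(T.round(3).tolist(), [proj(w,np.array(s["position"])-[0,0,d],T) for d in (-.02,0,.019,.1)])
E
```

```text
[0.49563595 0.15448232 0.14627582] [0.4979 0.1585 0.036 ]
[(np.float64(131.01057782568353), np.float64(208.48115345274084)), (np.float64(142.7882309867668), np.float64(199.3136135080343))]
[[0.999, 0.032, 0.007, 0.493], [0.033, -0.956, -0.292, 0.229], [-0.002, 0.292, -0.957, 0.295], [0.0, 0.0, 0.0, 1.0]] [(np.float64(252.07439608737607), np.float64(266.8610075249253)), (np.float64(252.13744311090107), np.float64(247.19080475091272)), (np.float64(252.18508120393165), np.float64(232.32807377191335)), (np.float64(252.3133902276316), np.float64(192.2966119708103))]
```

View pics/t4.png

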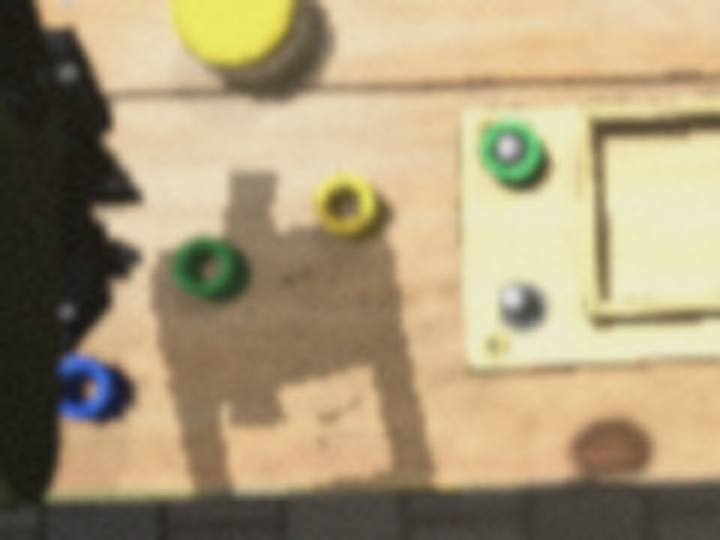

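View pics/s4.png

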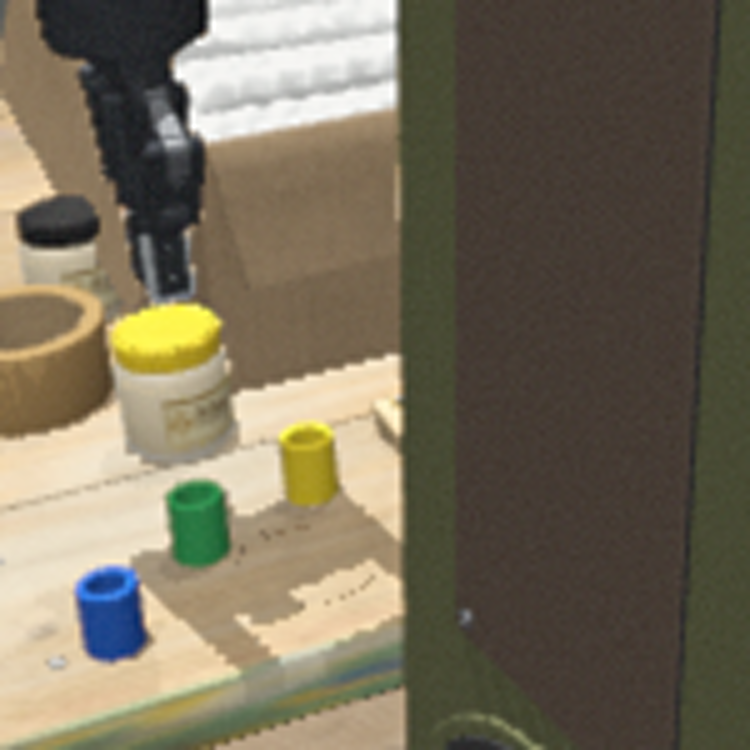

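```bash
python3 - <<'E'
from h import *
s=manip.sense();w=manip.camera("wrist");print(w["cx"],w["cy"]);save(w,"w5.png",(180,215,330,320),5)
q=manip.camera("scene");save(q,"s5.png",(120,150,165,215),9)
p=manip.camera("top");print(s["position"],proj(p,s["position"]),proj(q,np.array(s["position"])-[0,0,.019]))
E
```

```text
251.85269434387587 193.62499218422147
[0.4957012  0.15451963 0.1461957 ] (np.float64(131.0070900009478), np.float64(208.46164918733803)) (np.float64(143.75677198280988), np.float64(206.30248229740735))
```

View pics/w5.png

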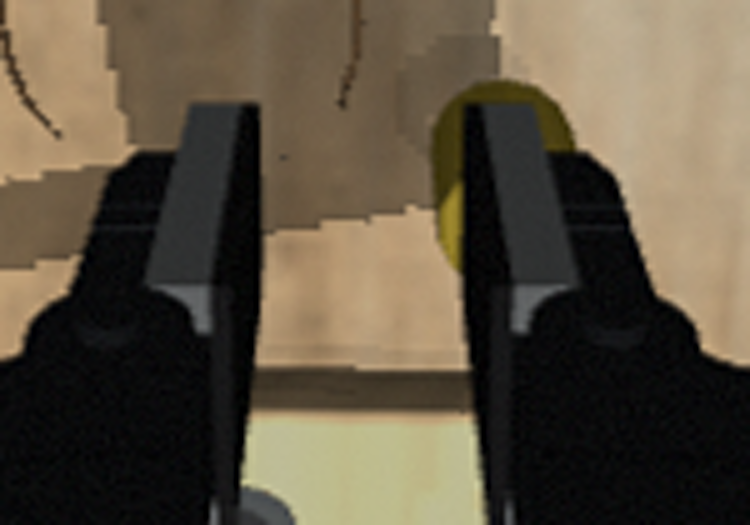

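View pics/s5.png

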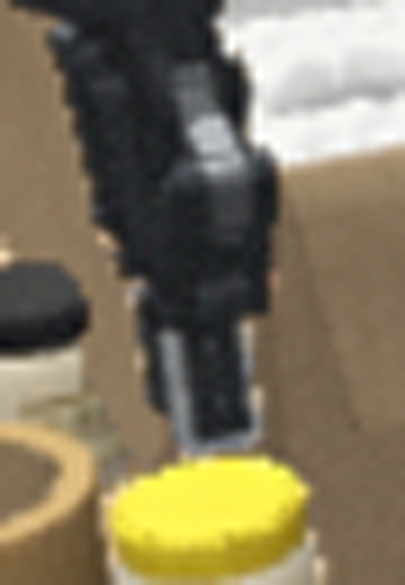

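```bash
python3 -m pendant '[[[0,0,0],[0,0,-0.03],0.05],[[0,0,0],[0,0,-0.06],0.05],[[0,0,0],[0,0,-0.09],0.05],[[0,0,0],[0,0,-0.11],0.05],[[0,0,0],[0,0,-0.12],0.05],[[0,0,0],[0,0,-0.123],0.05],[[0,0,0],[0,0,-0.126],0.05],[[0,0,0],[0,0,-0.129],0.05]]';python3 -m pendant '[[[0,0,0],[0,0,-0.002],0.05],[[0,0,0],[0,0,-0.004],0.05],[[0,0,0],[0,0,-0.004],0.05]]';  python3 - <<'E'
from h import *
s=manip.sense();w=manip.camera("wrist");T=wristT(w,s);save(w,"w6.png",s=1.5)
q=manip.camera("scene");save(q,"s6.png",(110,180,190,290),5)
print(s["position"],s["ft_force"],proj(q,np.array(s["position"])),proj(q,np.array(s["position"])*[1,1,0]))
E
```

```text
time: 6.33
position: [0.4982, 0.1551, 0.0205]
eef_rot: [0.001, 0.695, 0.719, 0.001]
ft_force: [0.6, -0.4, 0.2]
width: 0.0498
time: 6.58
position: [0.4973, 0.1549, 0.0158]
eef_rot: [0.0, 0.695, 0.719, 0.0]
ft_force: [-0.2, -0.5, 0.2]
width: 0.05
[0.49731251 0.15489228 0.01578864] [-0.19905762 -0.47877045  0.15300787] (np.float64(148.9049800081559), np.float64(244.57922052548716)) (np.float64(149.63758317690804), np.float64(249.73945819587414))
```

View pics/w6.png

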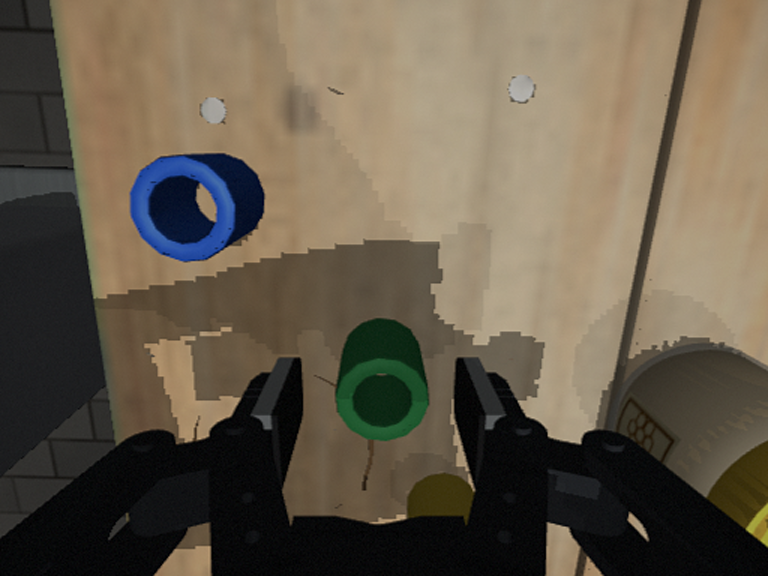

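View pics/s6.png

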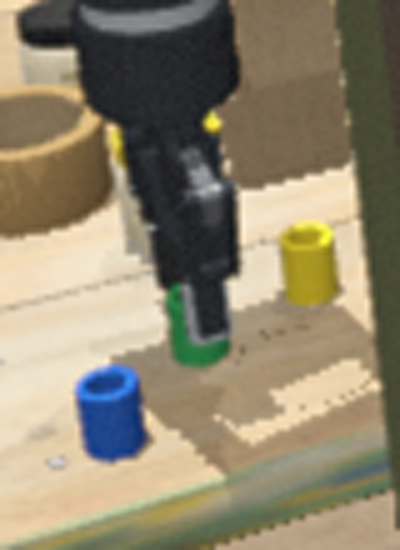

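```bash
python3 - <<'E'
from h import *
q=manip.camera("scene")
for y in(.144,.155,.166):
  for x in(.465,.472):
    print(x,y,[np.round(proj(q,[x,y,z]),1).tolist() for z in(0,.01,.02,.03)])
s=manip.sense();w=manip.camera("wrist");T=wristT(w,s)
print([ (z,atz(w,254.5,399.5/1.5-.2,z,T).round(4).tolist()) for z in (.036,)])
E
```

```text
0.465 0.144 [[157.3, 255.0], [156.9, 251.6], [156.4, 248.3], [156.0, 244.9]]
0.472 0.144 [[156.5, 253.5], [156.1, 250.2], [155.6, 246.9], [155.2, 243.6]]
0.465 0.155 [[153.0, 256.2], [152.5, 252.9], [152.1, 249.5], [151.6, 246.1]]
0.472 0.155 [[152.3, 254.8], [151.8, 251.5], [151.3, 248.1], [150.9, 244.8]]
0.465 0.166 [[148.7, 257.4], [148.2, 254.1], [147.7, 250.7], [147.2, 247.3]]
0.472 0.166 [[147.9, 256.0], [147.4, 252.7], [147.0, 249.3], [146.5, 246.0]]
[(0.036, [0.4982, 0.1554, 0.036])]
```

```bash
python3 -m pendant '[[[0,0,0],[0,0,-0.003],0.05],[[0,0,0],[0,0,-0.006],0.05],[[0,0,0],[0,0,-0.008],0.05],[[0,0,0],[0,0,-0.008],0.05]]';python3 -m pendant '[[[0,0,0],[0,0,0],0.036],[[0,0,0],[0,0,0],0.02],[[0,0,0],[0,0,0],0.02],[[0,0,0],[0,0,0],0.02],[[0,0,0],[0,0,0],0.02]]'
```

```text
time: 7.12
position: [0.4962, 0.1546, 0.0064]
eef_rot: [-0.0, 0.695, 0.719, -0.001]
ft_force: [0.0, 0.3, -0.3]
width: 0.0501
time: 7.53
position: [0.4971, 0.1548, 0.0074]
eef_rot: [0.0, 0.695, 0.719, 0.0]
ft_force: [0.4, -0.4, 0.4]
width: 0.0273
```

```bash
python3 -m pendant '[[[0,0,0],[0,0,0.01],0.02],[[0,0,0],[0,0,0.03],0.02],[[0,0,0],[0,0,0.06],0.02],[[0,0,0],[0,0,0.09],0.02],[[0,0,0],[0,0,0.10],0.02],[[0,0,0],[0,0,0.1],0.02],[[0,0,0],[0,0,0.1],0.02]]';  python3 - <<'E'
from h import *
s=manip.sense();w=manip.camera("wrist");T=wristT(w,s);save(w,"w7.png",s=1.5);save(w,"w7c.png",(190,200,315,300),6)
q=manip.camera("scene");save(q,"s7.png",(110,160,190,270),5)
E
```

```text
time: 8.12
position: [0.4969, 0.1548, 0.1074]
eef_rot: [0.0, 0.695, 0.719, 0.0]
ft_force: [-0.3, 0.7, -0.7]
width: 0.0274
```

View pics/w7.png

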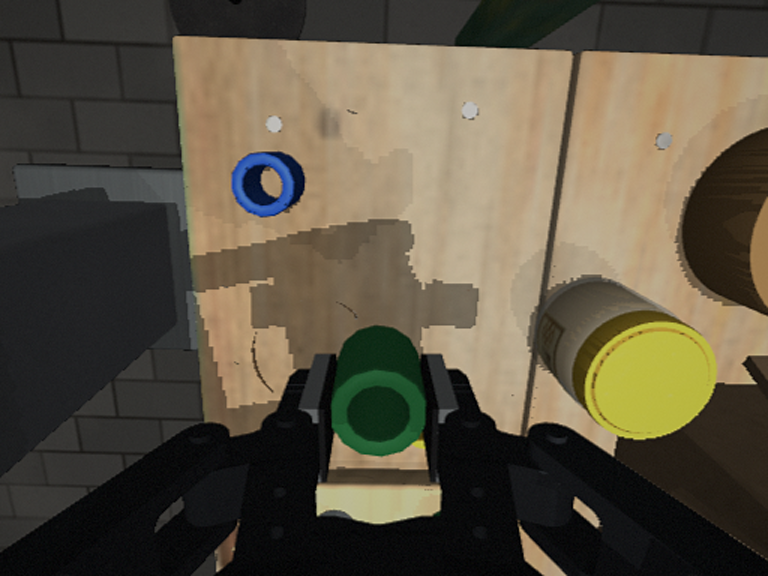

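View pics/s7.png

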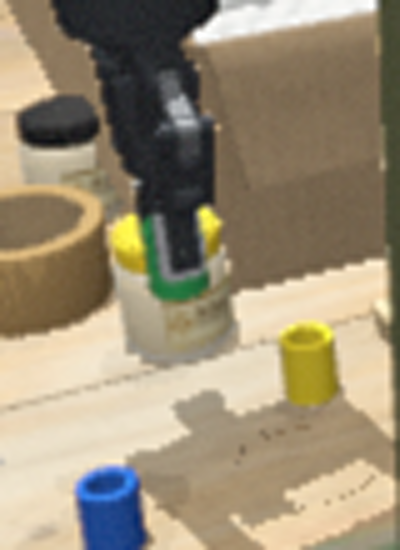

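View pics/w7c.png

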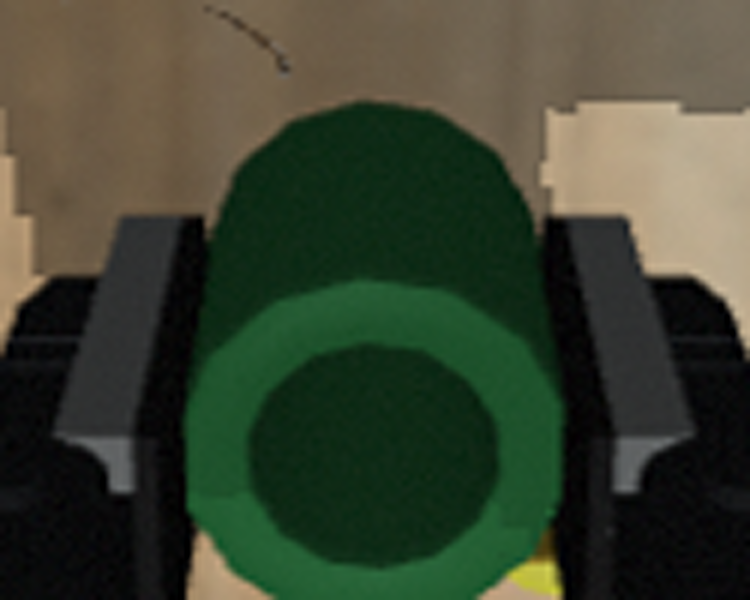

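View pics/w4c.png

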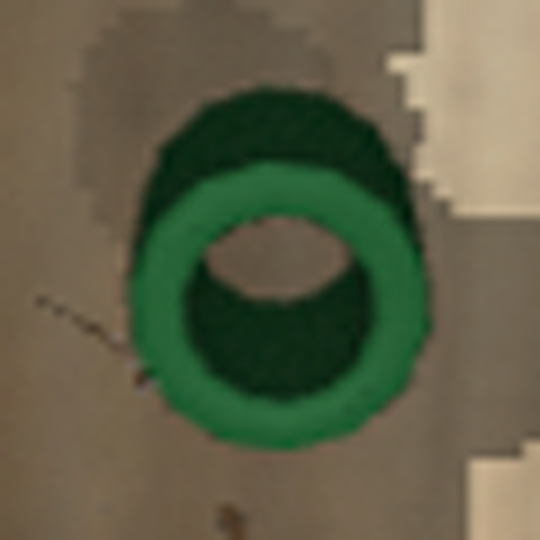

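```bash
python3 -m pendant '[[[0,0,0],[0,0,0.04],0.02],[[0,0,0],[-0.01,-0.04,0.062],0.02],[[0,0,0],[-0.02,-0.08,0.062],0.02],[[0,0,0],[-0.023,-0.115,0.062],0.02],[[0,0,0],[-0.023,-0.14,0.062],0.02],[[0,0,0],[-0.023,-0.154,0.062],0.02],[[0,0,0],[-0.023,-0.156,0.062],0.02],[[0,0,0],[-0.023,-0.156,0.062],0.02],[[0,0,0],[-0.023,-0.156,0.062],0.02],[[0,0,0],[-0.023,-0.156,0.062],0.02]]';  python3 - <<'E'
from h import *
s=manip.sense();w=manip.camera("wrist");T=wristT(w,s);save(w,"w8.png",s=1.5);save(w,"w8c.png",(225,155,285,215),9);print(s["position"],s["width"])
E
```

```text
time: 9.05
position: [0.4735, -0.0003, 0.1683]
eef_rot: [-0.001, 0.695, 0.719, -0.0]
ft_force: [-0.3, 1.2, -0.6]
width: 0.0273
[ 4.73509141e-01 -2.92792472e-04  1.68338359e-01] 0.02731829093988499
```

View pics/w8.png

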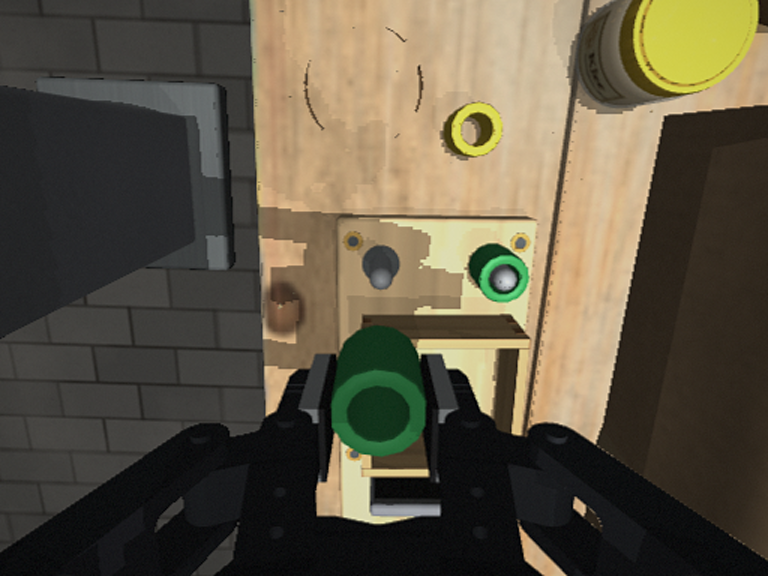

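View pics/w8c.png

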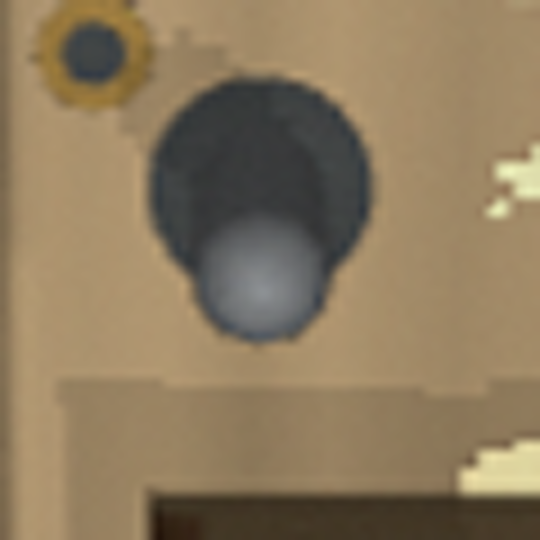

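```bash
python3 -m pendant '[[[0,0,0],[0.0013,0.0013,-0.03],0.02],[[0,0,0],[0.0013,0.0013,-0.06],0.02],[[0,0,0],[0.0013,0.0013,-0.08],0.02],[[0,0,0],[0.0013,0.0013,-0.092],0.02],[[0,0,0],[0.0013,0.0013,-0.096],0.02],[[0,0,0],[0.0013,0.0013,-0.096],0.02],[[0,0,0],[0.0013,0.0013,-0.096],0.02]]';  python3 - <<'E'
from h import *
s=manip.sense();w=manip.camera("wrist");T=wristT(w,s);save(w,"w9.png",s=1.5);print(s["position"],s["ft_force"])
q=manip.camera("scene");save(q,"s9.png",(140,170,260,260),6)
p=manip.camera("top");save(p,"t9.png",(150,160,260,260),6)
E
```

```text
time: 9.68
position: [0.4761, 0.0003, 0.0743]
eef_rot: [0.001, 0.695, 0.719, 0.001]
ft_force: [0.1, -0.4, 1.2]
width: 0.0276
[4.76099831e-01 2.73939941e-04 7.43320747e-02] [ 0.13687776 -0.42529605  1.16271532]
```

View pics/w9.png

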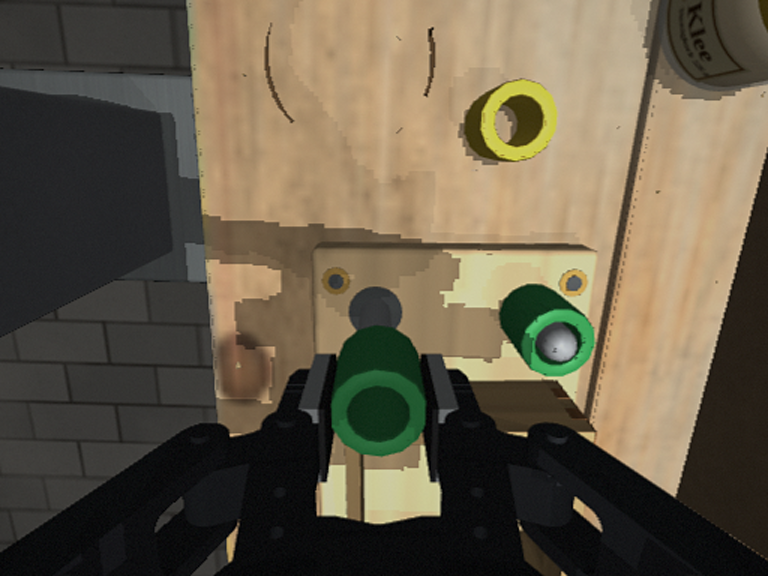

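View pics/t9.png

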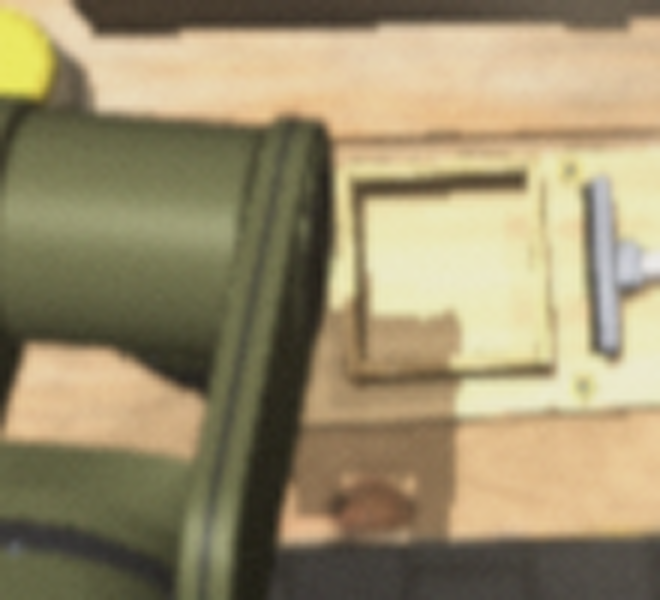

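```bash
python3 -m pendant '[[[0,0,0],[-0.0007,0.0006,-0.002],0.02],[[0,0,0],[-0.0007,0.0006,-0.004],0.02],[[0,0,0],[-0.0007,0.0006,-0.006],0.02],[[0,0,0],[-0.0007,0.0006,-0.008],0.02],[[0,0,0],[-0.0007,0.0006,-0.010],0.02]]'; python3 -m pendant '[[[0,0,0],[0,0,-0.002],0.02],[[0,0,0],[0,0,-0.004],0.02],[[0,0,0],[0,0,-0.004],0.02]]'
```

```text
time: 10.25
position: [0.4744, 0.0006, 0.063]
eef_rot: [-0.0, 0.695, 0.719, -0.0]
ft_force: [-0.5, -0.5, -0.1]
width: 0.0278
time: 10.5
position: [0.474, 0.0007, 0.0586]
eef_rot: [-0.0, 0.695, 0.719, -0.0]
ft_force: [0.5, -0.9, 0.5]
width: 0.0274
```

```bash
python3 -m pendant '[[[0,0,0],[0,0,-0.003],0.02],[[0,0,0],[0,0,-0.006],0.02],[[0,0,0],[0,0,-0.009],0.02],[[0,0,0],[0,0,-0.012],0.02],[[0,0,0],[0,0,-0.015],0.02],[[0,0,0],[0,0,-0.018],0.02],[[0,0,0],[0,0,-0.018],0.02]]';  python3 - <<'E'
from h import *
s=manip.sense();w=manip.camera("wrist");T=wristT(w,s);save(w,"w10.png",s=1.5);print(s["position"],s["ft_force"])
E
```

```text
time: 11.08
position: [0.4739, 0.0007, 0.0404]
eef_rot: [-0.001, 0.695, 0.719, -0.0]
ft_force: [0.7, -1.2, -0.6]
width: 0.0276
[0.47387855 0.00073442 0.04037092] [ 0.73472331 -1.15418574 -0.58901236]
```

View pics/w10.png

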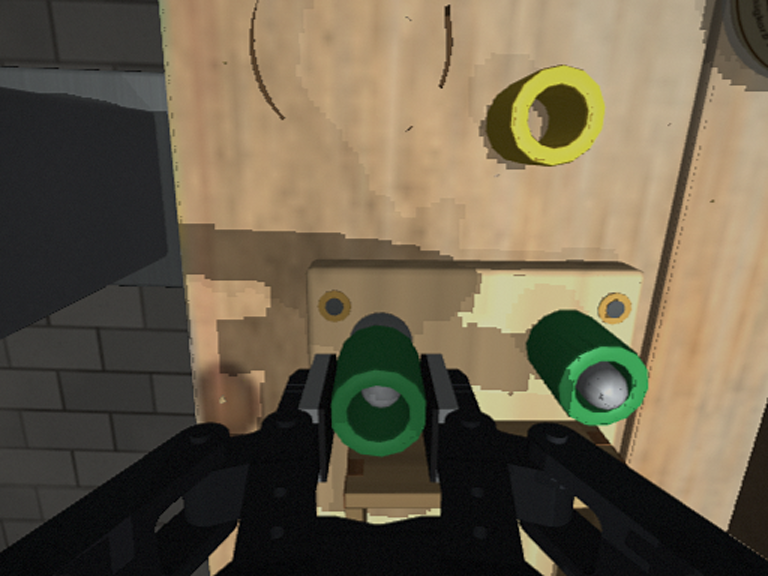

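The post tip shows inside the bore at (380, 395), so the sleeve is on the post. I'll keep going down.

```bash
python3 -m pendant '[[[0,0,0],[0,0,-0.003],0.02],[[0,0,0],[0,0,-0.006],0.02],[[0,0,0],[0,0,-0.009],0.02],[[0,0,0],[0,0,-0.012],0.02],[[0,0,0],[0,0,-0.014],0.02],[[0,0,0],[0,0,-0.014],0.02]]'; python3 -m pendant '[[[0,0,0],[0,0,-0.0015],0.02],[[0,0,0],[0,0,-0.0015],0.02]]'
```

```text
time: 11.63
position: [0.474, 0.0007, 0.0266]
eef_rot: [-0.0, 0.695, 0.719, -0.0]
ft_force: [0.1, -0.2, 0.1]
width: 0.0277
time: 11.8
position: [0.4744, 0.0007, 0.0255]
eef_rot: [-0.0, 0.695, 0.719, -0.0]
ft_force: [-0.9, 0.4, 0.5]
width: 0.0273
```

Now I'll release it to about 45 mm opening, rise and check.

```bash
python3 -m pendant '[[[0,0,0],[0,0,-0.0005],0.045],[[0,0,0],[0,0,-0.0005],0.045],[[0,0,0],[0,0,-0.0005],0.045],[[0,0,0],[0,0,0.02],0.045],[[0,0,0],[0,0,0.05],0.045],[[0,0,0],[0,0,0.09],0.045],[[0,0,0],[0,0,0.13],0.045],[[0,0,0],[0,0,0.16],0.045],[[0,0,0],[0,0,0.16],0.045],[[0,0,0],[0,0,0.16],0.045]]';  python3 - <<'E'
from h import *
s=manip.sense();w=manip.camera("wrist");T=wristT(w,s);save(w,"w11.png",s=1.5);save(w,"w11c.png",(210,140,340,260),6);print(s["position"],s["ft_force"])
q=manip.camera("scene");save(q,"s11.png",(140,170,260,260),6)
E
```

```text
time: 12.63
position: [0.4761, 0.0005, 0.1887]
eef_rot: [0.002, 0.695, 0.719, 0.002]
ft_force: [-0.3, 0.2, -1.7]
width: 0.045
[0.47606393 0.00051575 0.188655  ] [-0.32820331  0.2373695  -1.74942201]
```

View pics/w11c.png

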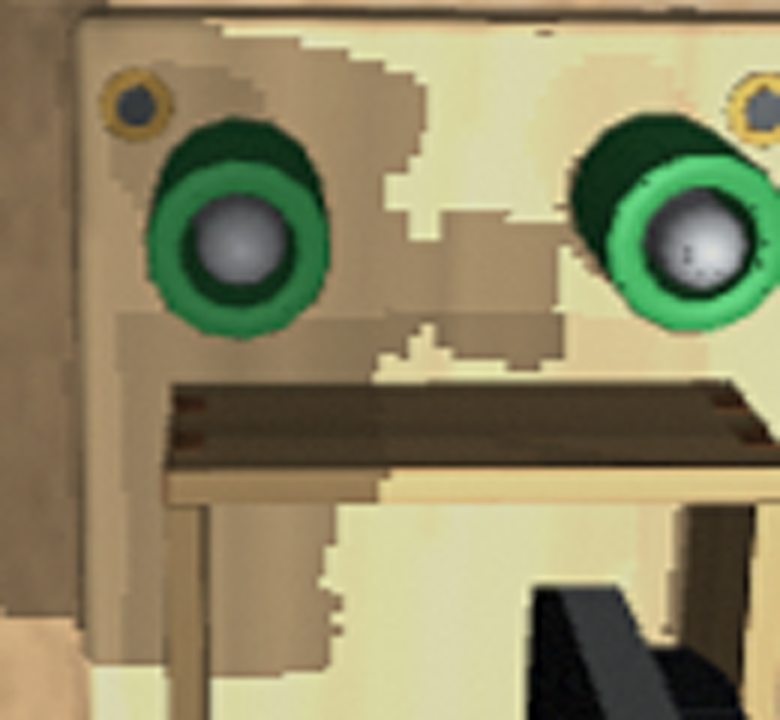

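View pics/w11.png

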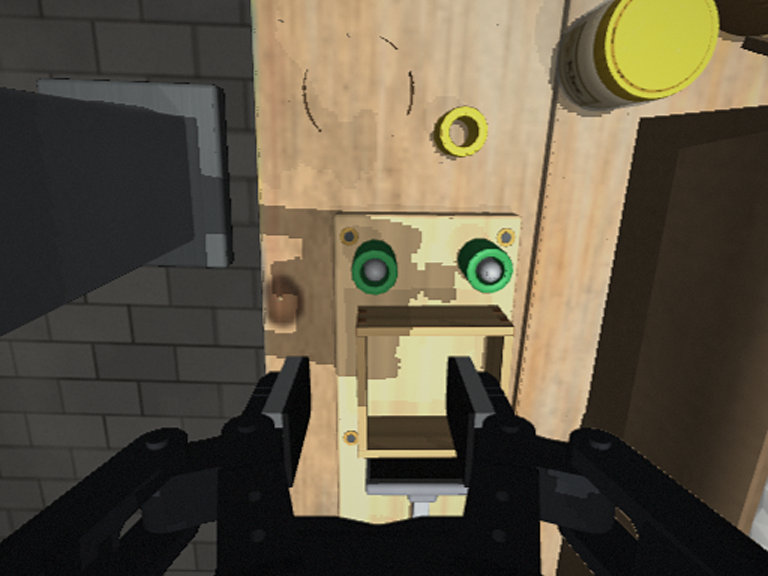

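The sleeve is seated. Its ring is level with the fitted one at crop (239, 249) vs (692, 242), with both post tips showing. Next I'll look at the clamp from above, with the tool turned 90°.

```bash
python3 -m pendant '[[[0,0,-6],[0,0,0.04],0.08],[[0,0,-12],[0.01,-0.03,0.075],0.08],[[0,0,-19],[0.02,-0.06,0.085],0.08],[[0,0,-26],[0.03,-0.09,0.085],0.08],[[0,0,-33],[0.035,-0.12,0.085],0.08],[[0,0,-40],[0.04,-0.15,0.085],0.08],[[0,0,-47],[0.044,-0.18,0.085],0.08],[[0,0,-54],[0.044,-0.21,0.085],0.08],[[0,0,-61],[0.044,-0.23,0.085],0.08],[[0,0,-68],[0.044,-0.25,0.085],0.08],[[0,0,-75],[0.044,-0.263,0.085],0.08],[[0,0,-82],[0.044,-0.263,0.085],0.08],[[0,0,-89.6],[0.044,-0.263,0.085],0.08],[[0,0,-89.6],[0.044,-0.263,0.085],0.08],[[0,0,-89.6],[0.044,-0.263,0.085],0.08],[[0,0,-89.6],[0.044,-0.263,0.085],0.08],[[0,0,-89.6],[0.044,-0.263,0.085],0.08]]';  python3 - <<'E'
from h import *
s=manip.sense();w=manip.camera("wrist");T=wristT(w,s);save(w,"w12.png",s=1.5);print(s["position"],s["ft_force"],s["joint_pos"].round(2),s["dq"].round(3))
for t in("trigger","handle_back","jaw"):print(t,[(round(b["conf"],2),np.round(b["bbox"]).tolist()) for b in manip.boxes_of(t,w)][:3])
E
```

```text
time: 14.15
position: [0.5183, -0.262, 0.2699]
eef_rot: [-0.0, 1.0, 0.021, -0.001]
ft_force: [1.4, -0.5, -0.6]
width: 0.0801
[ 0.51827132 -0.26195838  0.26987152] [ 1.41590497 -0.49245343 -0.59881318] [-0.56 -0.05  1.75  0.    1.44  0.97] [-0.001 -0.007 -0.006 -0.001  0.001  0.009]
trigger [(0.56, [245.0, 164.0, 278.0, 202.0])]
handle_back [(0.94, [15.0, 106.0, 360.0, 207.0])]
jaw [(0.77, [152.0, 122.0, 357.0, 197.0])]
```

View pics/w12.png

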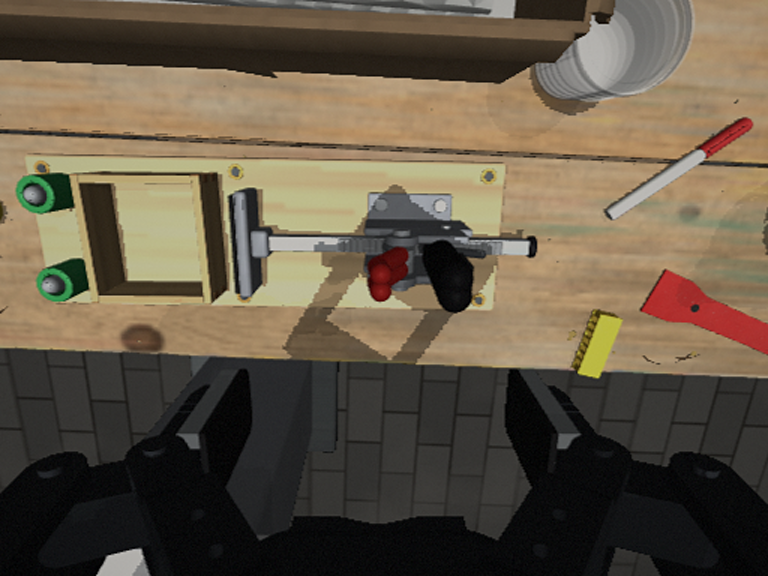

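```bash
python3 - <<'E'
from h import *
s=manip.sense();w=manip.camera("wrist");T=wristT(w,s);save(w,"w12c.png",(225,140,335,220),7);print(s["position"])
f=lambda u,v,z:atz(w,(u+.5)/1.5-.5,(v+.5)/1.5-.5,z,T).round(4)
print("trig front",f(368,275,.14),f(368,275,.16),"tip",f(380,293,.16),"handle top",f(457,296,.17),"handle back",f(473,290,.165),"bar",f(300,243,.045),f(530,246,.045))
print("post tips",f(34,195,.058),f(53,284,.058))
print([np.round(proj(w,np.array(s["position"])+np.array([0,dy,-.13]),T),1) for dy in(0,.03,-.03)])
E
```

```text
[ 0.51849497 -0.26219     0.27074897]
trig front [ 0.5176 -0.2556  0.14  ] [ 0.5229 -0.2558  0.16  ] tip [ 0.5124 -0.2631  0.16  ] handle top [ 0.5155 -0.3058  0.17  ] handle back [ 0.5179 -0.3155  0.165 ] bar [ 0.5167 -0.1988  0.045 ] [ 0.5218 -0.3849  0.045 ]
post tips [ 0.548 -0.     0.058] [ 0.478  -0.0032  0.058 ]
[array([252.4, 182.7]), array([219.7, 181.4]), array([284.9, 183.9])]
```

View pics/w12c.png

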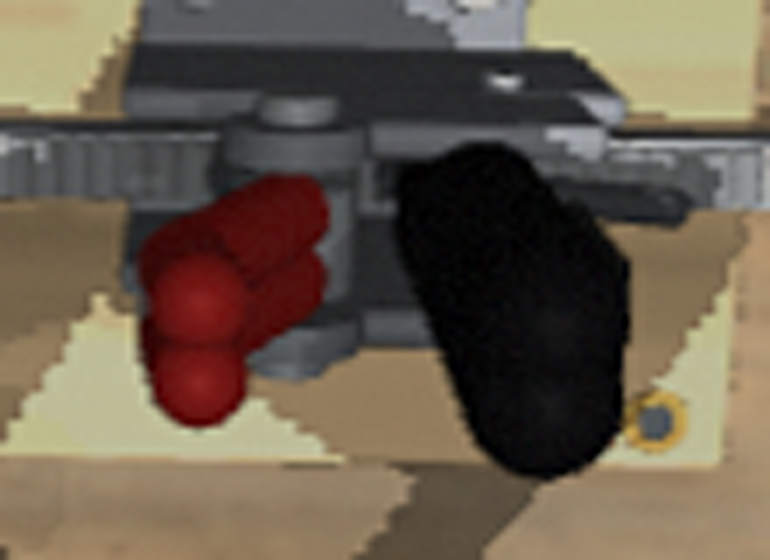

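```bash
python3 -m pendant '[[[0,0,0],[0.0005,-0.028,-0.02],0.08],[[0,0,0],[0.0005,-0.028,-0.05],0.08],[[0,0,0],[0.0005,-0.028,-0.075],0.08],[[0,0,0],[0.0005,-0.028,-0.09],0.08],[[0,0,0],[0.0005,-0.028,-0.09],0.08],[[0,0,0],[0.0005,-0.028,-0.09],0.08]]';  python3 - <<'E'
from h import *
s=manip.sense();w=manip.camera("wrist");T=wristT(w,s);save(w,"w13.png",s=1.5);print(s["position"],s["ft_force"])
E
```

```text
time: 14.9
position: [0.5186, -0.29, 0.18]
eef_rot: [-0.001, 1.0, 0.021, -0.001]
ft_force: [0.1, -1.3, 0.9]
width: 0.08
[ 0.51855382 -0.2900374   0.18003325] [ 0.08845245 -1.26954141  0.88189718]
```

View pics/w13.png

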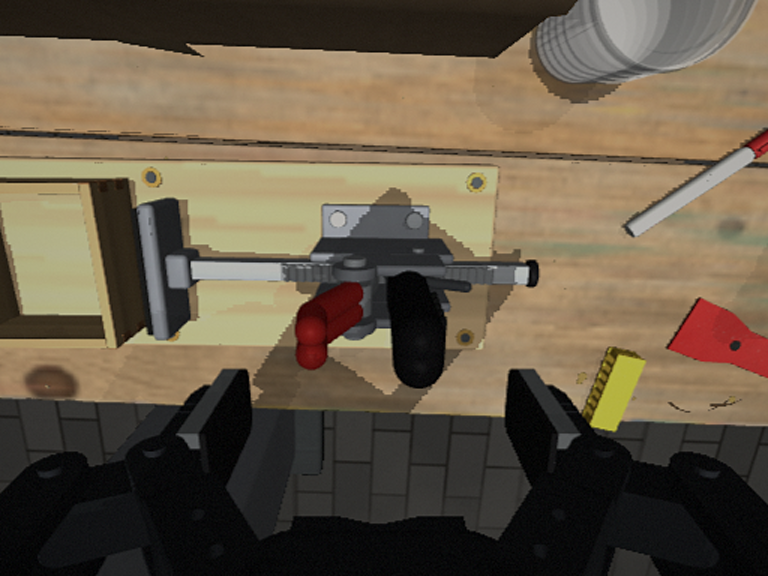

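The trigger's front edge is at column 295 and the handle's back at 446, both inside the pads at 247 and 508. Next I descend around them.

```bash
python3 -m pendant '[[[0,0,0],[0.0005,0,-0.015],0.08],[[0,0,0],[0.0005,0,-0.03],0.08],[[0,0,0],[0.0005,0,-0.045],0.08],[[0,0,0],[0.0005,0,-0.055],0.08],[[0,0,0],[0.0005,0,-0.061],0.08],[[0,0,0],[0.0005,0,-0.061],0.08],[[0,0,0],[0.0005,0,-0.061],0.08]]';  python3 - <<'E'
from h import *
s=manip.sense();w=manip.camera("wrist");T=wristT(w,s);save(w,"w14.png",s=1.5);print(s["position"],s["ft_force"])
q=manip.camera("scene");save(q,"s14.png",(170,120,330,230),4.5)
E
```

```text
time: 15.53
position: [0.52, -0.2906, 0.1207]
eef_rot: [0.0, 1.0, 0.02, 0.001]
ft_force: [0.4, 0.0, 0.1]
width: 0.08
[ 0.51996228 -0.29061162  0.1206614 ] [0.43887127 0.00055765 0.10619624]
```

View pics/w14.png

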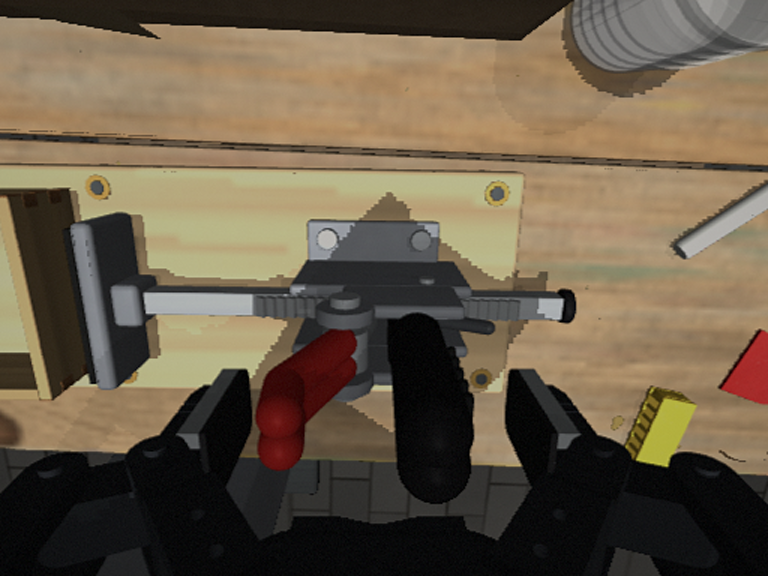

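View pics/s14.png

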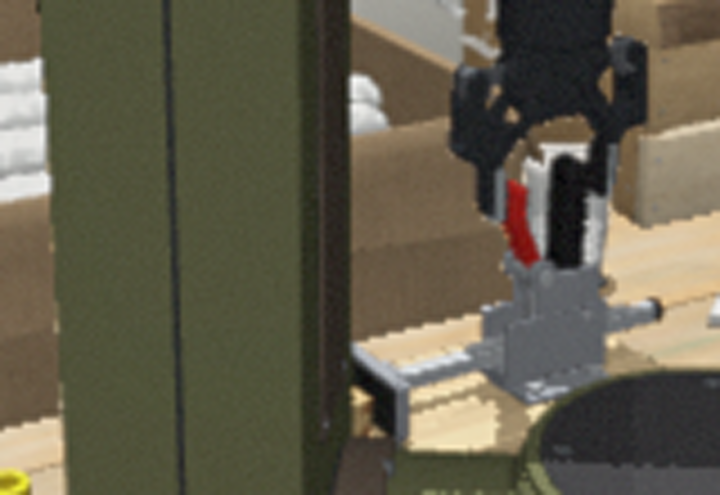

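The scene picture shows the pads astride trigger and handle with the tips about half-way down the trigger (crop row 218 of 182 to 265). I'll go 9 mm lower, then push gently.

```bash
python3 -m pendant '[[[0,0,0],[0,0,-0.005],0.08],[[0,0,0],[0,0,-0.009],0.08],[[0,0,0],[0,-0.003,-0.009],0.08],[[0,0,0],[0,-0.006,-0.009],0.08],[[0,0,0],[0,-0.009,-0.009],0.08],[[0,0,0],[0,-0.012,-0.009],0.08],[[0,0,0],[0,-0.012,-0.009],0.08]]';  python3 - <<'E'
from h import *
s=manip.sense();w=manip.camera("wrist");T=wristT(w,s);save(w,"w15.png",s=1.5);print(s["position"],s["ft_force"])
q=manip.camera("scene");save(q,"s15.png",(240,120,330,230),6)
E
```

```text
time: 16.22
position: [0.5197, -0.3016, 0.1113]
eef_rot: [-0.001, 1.0, 0.02, 0.0]
ft_force: [-1.1, 5.8, 3.6]
width: 0.0798
[ 0.51967671 -0.30158409  0.11128662] [-1.08629326  5.8265889   3.55746278]
```

View pics/w15.png

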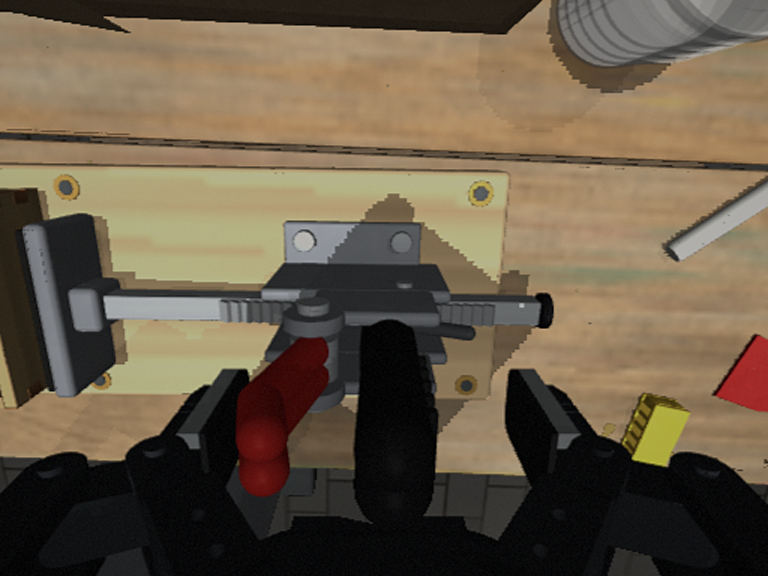

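View pics/s15.png

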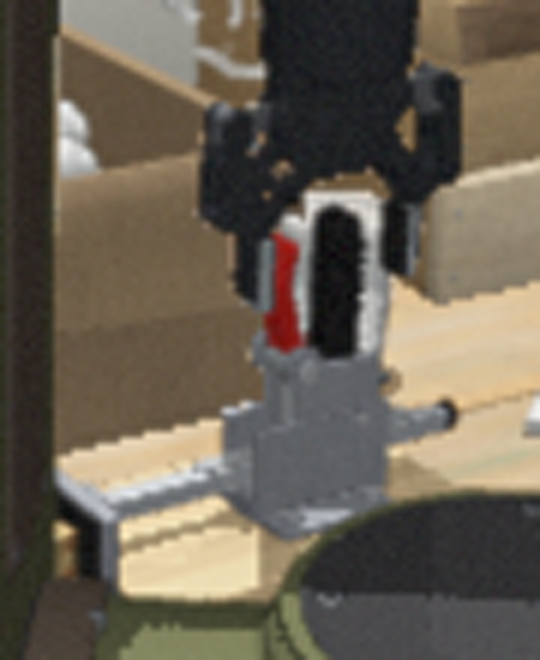

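```bash
for i in 1; do python3 -m pendant '[[[0,0,0],[0,-0.003,0],0.08],[[0,0,0],[0,-0.006,0],0.08],[[0,0,0],[0,-0.006,0],0.08]]'; python3 -m pendant '[[[0,0,0],[0,-0.002,0],0.08],[[0,0,0],[0,-0.004,0],0.08],[[0,0,0],[0,-0.004,0],0.08]]'; done;  python3 - <<'E'
from h import *
s=manip.sense();w=manip.camera("wrist");T=wristT(w,s);save(w,"w16.png",s=1.5);print(s["position"],s["ft_force"])
E
```

```text
time: 16.57
position: [0.52, -0.3076, 0.1115]
eef_rot: [-0.001, 1.0, 0.02, 0.0]
ft_force: [0.1, 5.6, 2.5]
width: 0.0796
time: 16.82
position: [0.52, -0.3115, 0.1115]
eef_rot: [-0.001, 1.0, 0.02, 0.0]
ft_force: [0.3, 5.5, 3.7]
width: 0.0797
[ 0.52002938 -0.31152396  0.11148945] [0.30895379 5.52221323 3.73359857]
```

View pics/w16.png

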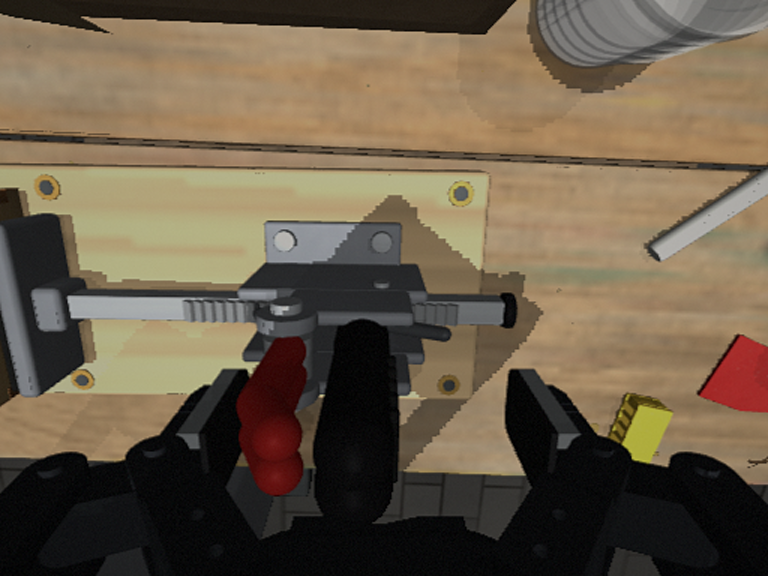

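```bash
for i in 1 2; do python3 -m pendant '[[[0,0,0],[0,-0.002,0],0.08],[[0,0,0],[0,-0.002,0],0.08]]'; done
```

```text
time: 17.03
position: [0.52, -0.3118, 0.1113]
eef_rot: [-0.003, 1.0, 0.02, 0.0]
ft_force: [-0.1, 10.3, 6.0]
width: 0.0802
time: 17.2
position: [0.52, -0.312, 0.1111]
eef_rot: [-0.005, 1.0, 0.02, -0.0]
ft_force: [-0.1, 16.1, 7.7]
width: 0.0802
```

The trigger is home at y ≈ -0.3117, and the force beyond that rises softly at about 3 N/mm. Next are strokes 2 and 3.

```bash
python3 -m pendant '[[[0,0,0],[0,0.014,0],0.08],[[0,0,0],[0,0.027,0],0.08],[[0,0,0],[0,0.027,0],0.08],[[0,0,0],[0,0.027,0],0.08],[[0,0,0],[0,0.018,0],0.08],[[0,0,0],[0,0.010,0],0.08],[[0,0,0],[0,0.0035,0],0.08],[[0,0,0],[0,0.0035,0],0.08]]'; python3 -m pendant '[[[0,0,0],[0,0.012,0],0.08],[[0,0,0],[0,0.0235,0],0.08],[[0,0,0],[0,0.0235,0],0.08],[[0,0,0],[0,0.0235,0],0.08],[[0,0,0],[0,0.016,0],0.08],[[0,0,0],[0,0.008,0],0.08],[[0,0,0],[0,0,0],0.08],[[0,0,0],[0,0,0],0.08]]';  python3 - <<'E'
from h import *
s=manip.sense();w=manip.camera("wrist");T=wristT(w,s);save(w,"w17.png",s=1.5);print(s["position"],s["ft_force"])
w=manip.camera("top");save(w,"t17.png",(175,165,345,250),4.6)
E
```

```text
time: 17.87
position: [0.5198, -0.3119, 0.1113]
eef_rot: [-0.003, 1.0, 0.019, 0.0]
ft_force: [0.4, 11.2, 5.2]
width: 0.08
time: 18.53
position: [0.5198, -0.3118, 0.1113]
eef_rot: [-0.003, 1.0, 0.02, 0.0]
ft_force: [-0.0, 9.1, 5.8]
width: 0.0799
[ 0.51983368 -0.31179716  0.11125883] [-2.69304565e-03  9.13290662e+00  5.79027465e+00]
```

View pics/w17.png

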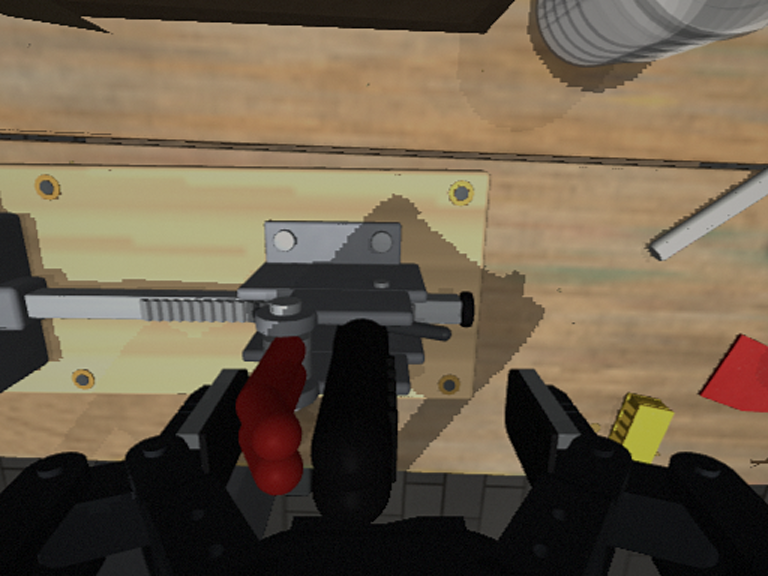

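View pics/t17.png

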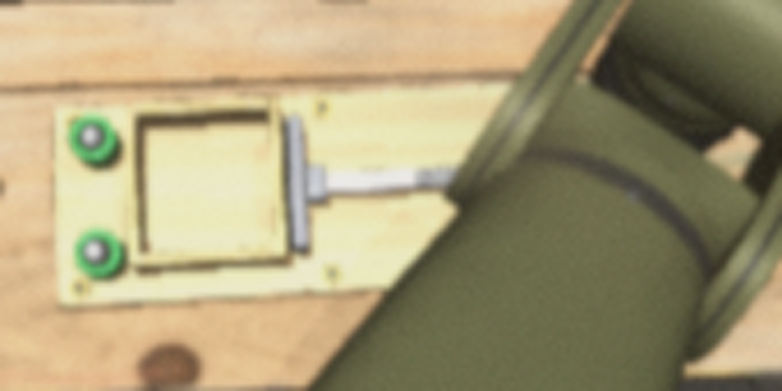

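Top view: the jaw now touches the section at crop column about 289, and about 8 mm is left between section and sleeves. Stroke 4 should therefore block near its end, so I'll do it slowly with force readings.

```bash
python3 -m pendant '[[[0,0,0],[0,0.012,0],0.08],[[0,0,0],[0,0.0235,0],0.08],[[0,0,0],[0,0.0235,0],0.08],[[0,0,0],[0,0.0235,0],0.08],[[0,0,0],[0,0.018,0],0.08],[[0,0,0],[0,0.014,0],0.08],[[0,0,0],[0,0.010,0],0.08],[[0,0,0],[0,0.010,0],0.08]]'; for i in 1 2 3; do python3 -m pendant '[[[0,0,0],[0,-0.002,0],0.08],[[0,0,0],[0,-0.003,0],0.08],[[0,0,0],[0,-0.003,0],0.08]]'; done
```

```text
time: 19.3
position: [0.5198, -0.3028, 0.1114]
eef_rot: [-0.001, 1.0, 0.02, 0.0]
ft_force: [-0.3, 4.9, 3.9]
width: 0.0803
time: 19.55
position: [0.5199, -0.3053, 0.1114]
eef_rot: [-0.001, 1.0, 0.02, 0.0]
ft_force: [-0.2, 7.0, 4.1]
width: 0.0799
time: 19.8
position: [0.5199, -0.3083, 0.1114]
eef_rot: [-0.001, 1.0, 0.02, 0.0]
ft_force: [0.3, 5.8, 3.8]
width: 0.0798
time: 20.05
position: [0.52, -0.3112, 0.1114]
eef_rot: [-0.001, 1.0, 0.02, 0.0]
ft_force: [0.2, 7.4, 5.3]
width: 0.0803
```

```bash
 python3 - <<'E'
from h import *
w=manip.camera("top");save(w,"t18.png",(175,165,345,250),4.6)
w=manip.camera("wrist");save(w,"w18.png",s=1.5)
E
```

```text
(no output)
```

View pics/t18.png

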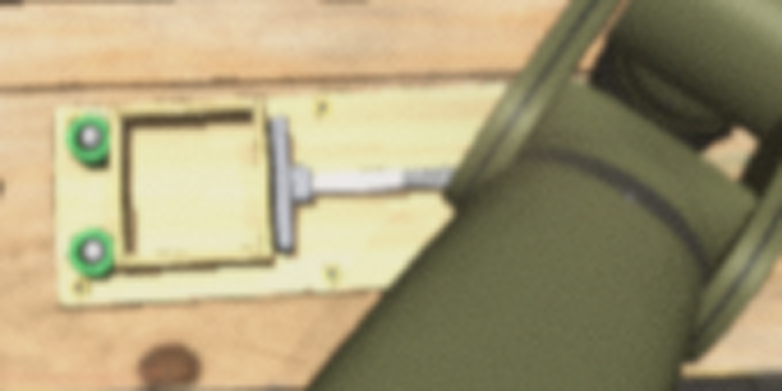

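Stroke 4 went fully home at 7 N, and the section is now at the sleeves or nearly so. I'll do stroke 5 in increments.

```bash
python3 -m pendant '[[[0,0,0],[0,0.012,0],0.08],[[0,0,0],[0,0.0225,0],0.08],[[0,0,0],[0,0.0225,0],0.08],[[0,0,0],[0,0.0225,0],0.08],[[0,0,0],[0,0.0195,0],0.08],[[0,0,0],[0,0.0165,0],0.08],[[0,0,0],[0,0.0165,0],0.08]]'; for i in 1 2 3; do python3 -m pendant '[[[0,0,0],[0,-0.002,0],0.08],[[0,0,0],[0,-0.002,0],0.08],[[0,0,0],[0,-0.002,0],0.08]]'|egrep 'pos|force|width'; done
```

```text
time: 20.73
position: [0.5195, -0.2958, 0.1108]
eef_rot: [-0.0, 1.0, 0.02, 0.0]
ft_force: [-0.1, 1.7, 0.6]
width: 0.08
position: [0.5196, -0.2974, 0.1109]
ft_force: [0.5, 2.7, 1.1]
width: 0.08
position: [0.5196, -0.2983, 0.1109]
ft_force: [0.3, 6.2, 3.7]
width: 0.08
position: [0.5196, -0.299, 0.111]
ft_force: [-1.0, 11.2, 5.8]
width: 0.08
```

```bash
for i in 1 2; do python3 -m pendant '[[[0,0,0],[0,-0.0015,0],0.08],[[0,0,0],[0,-0.0015,0],0.08],[[0,0,0],[0,-0.0015,0],0.08]]'|egrep 'time|pos|force|width'; done;python3 - <<'E'
from h import *
w=manip.camera("top");save(w,"t19.png",(175,165,345,250),4.6)
w=manip.camera("wrist");save(w,"w19.png",s=1.5)
E
```

```text
time: 21.73
position: [0.5196, -0.2993, 0.111]
ft_force: [-1.7, 15.3, 8.6]
width: 0.08
time: 21.98
position: [0.5196, -0.2996, 0.111]
ft_force: [-0.5, 17.9, 8.6]
width: 0.08
```

View pics/t19.png

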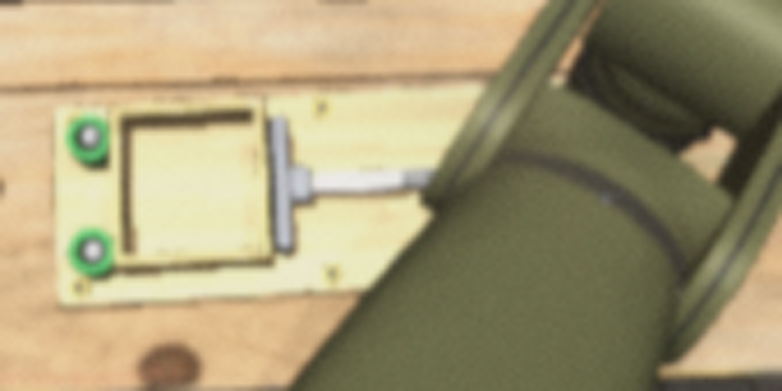

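View pics/w19.png

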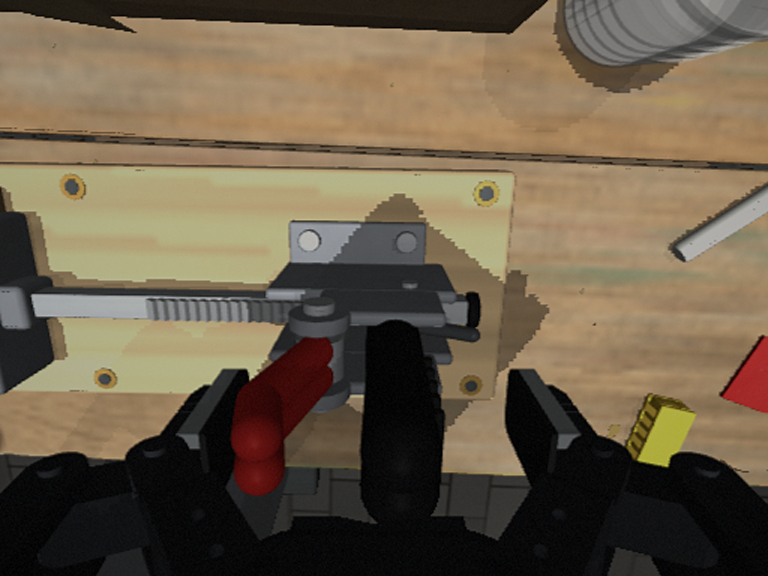

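The section doesn't move any more and the force climbs against a hard stop. I'll add slightly more, then check that it holds.

```bash
python3 -m pendant '[[[0,0,0],[0,-0.001,0],0.08],[[0,0,0],[0,-0.001,0],0.08],[[0,0,0],[0,-0.001,0],0.08],[[0,0,0],[0,-0.001,0],0.08],[[0,0,0],[0,-0.001,0],0.08],[[0,0,0],[0,-0.001,0],0.08]]'; python3 - <<'E'
from h import *
w=manip.camera("top");save(w,"t20.png",(180,170,250,230),11)
for i in range(3):
  w=manip.camera("scene");print(manip.sense()["ft_force"].round(1),manip.sense()["position"].round(4))
E
```

```text
time: 22.58
position: [0.5196, -0.2998, 0.111]
eef_rot: [-0.006, 1.0, 0.02, -0.001]
ft_force: [-1.2, 20.7, 9.8]
width: 0.0803
[-2.1 20.3 10.4] [ 0.5196 -0.2998  0.111 ]
[-1.7 20.9 10.3] [ 0.5196 -0.2998  0.111 ]
[-1.7 20.9  9.8] [ 0.5196 -0.2998  0.111 ]
```

View pics/t20.png

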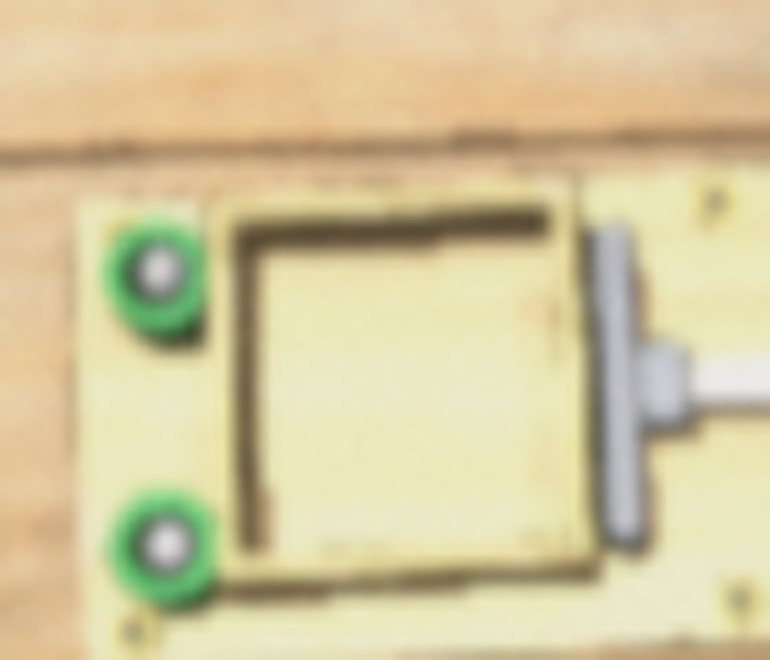

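```bash
python3 -c "
from workcell import manip
print(manip.job_done())"
```

```text
the job is handed in; nothing more can be done
None
```

I put the green sleeve on the bare post, right down, and let go of it. Then I pumped the trigger through four full strokes and a fifth that blocked part-way, and handed in at about 23 s while still holding it squeezed. No verdict was reported.

**Last checks:**
- The top view shows the section flush with the jaw and touching both sleeves.
- The trigger force held steady at about 20.8 N, which by the given formula puts roughly 18 to 22 N on the wood. That is worked out from the trigger force; I could not measure the jaw's pressure directly.
- I saw no sign that the jar, queen cage or marker moved, but I took no position measurement of them at the end.

**What went wrong or disagreed:**
- The first grasp closed above the sleeve and missed. The fingertips stand about 25 mm farther back than stated, and the wrist camera's depth was about 10 mm off. The second grasp, lower, held.
- The bar evidently started about 18 mm out, so it needed fewer strokes than a start from fully back would.

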